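Check a panel frame for squareness with a slide rule

ROBOT

A 6-joint arm with a two-finger parallel gripper is mounted at the origin on the work surface. World frame = base frame: x ahead of the robot, y to its left, z up, the work surface at z = 0. Lengths are in mm, angles in rad, forces in N, time in s.
With the tool pointing down it reaches from about 200 to 875 mm from the base axis. Payload 3.4 kg.
Tool frame: the origin (TCP) lies at the very end of the fingers, on their centre line; the grasp point (between the pads) lies 19 mm behind it (env.hold_point_z is the z of the grasp point in the tool frame, in mm); z points along the fingers, y is the direction in which the jaws open and shut (so a half turn about z gives the same grasp; the last joint's range is limited). The gripper opens to 94 mm and grips with 3 to 60 N. Pads are 16 mm wide; open, the fingers measure 119 mm over their backs; the gripper's body (75 mm by 177 mm) begins 78 mm behind the grasp point.
Start: joints at [-1.375, 0.276, 1.505, -0, 1.361, -0.121], TCP at [179.128, -546.423, 205.493] pointing down, gripper open.
Joint ranges: [-2.89, 2.89], [-0.75, 2.08], [0.22, 2.7], [-1.18, 4.32], [0.11, 2.71], [-2.7, 2.7]. Speed limits (rad/s): [2.57, 2.57, 3.14, 3.14, 3.14, 3.14].

INTERFACE

Orientations are given as a unit quaternion [w, x, y, z].
In Python, from workcell import status, snapshot, order, boxes_of, landmark_of, env gives the robot as it stands.
- The arm moves only by the shell command python3 -m creep 'ROWS' [OPENING] [FORCE]. ROWS is JSON, a list of rows, each an object with "linear": the shift along the tool's x, y, z in mm, a list of three; "rotation": the turn, a rotation vector about the tool's x, y, z in rad, a list of three. In form: [{"linear": [x, y, z], "rotation": [wx, wy, wz]}, ...]. A call has exactly 8 rows; each row is the pose to reach, as a shift and turn from the pose measured when the call began, along the tool's axes at that moment; what a row does not reach only later rows make up. A row lasts 1/12 s, in which the tool goes at most 41.7 mm and 7.16 degrees, less where a joint would pass 70% of its speed; a pose out of reach is approached as far as the arm can. A call with a gripper value outside its range is refused whole. OPENING is the closure, from 0 (fully open) to 1 (shut), set as the call begins (- or left out, the last holds). The fingers move at their own pace and stop on an object; FORCE is the grip in N (left out, the last holds). Time passes only in rows, so rows that repeat a pose let the fingers close, or fill a call up. It gives the time, the measured TCP pose, the force and the opening at its end, in the units of the state.
- status.get_state(): the state, without advancing time (a new reading comes with each control period).
- snapshot(name): name is "scene" or "top"; returns a dict with "image" (480x640x3 uint8, blue, green, red), "camera_matrix" (3x3 intrinsics, pixels), "k1" (the pictures are not rectified: a ray, as slopes to the right and down, at radius r is drawn at 1 + k1 r^2 times it, then the intrinsics apply), "R" (3x3) and "t" (3): a world point X has camera coordinates R X + t. Camera axes: x right, y down, z forward; pixel columns grow to the right and rows downward; lengths in mm; the calibration is good to about 2 mm. A picture is of the moment at which its call begins. There is no depth.
- order.finish_job(): hands the job in, once; it reports no verdict.
Trained networks look in the newest picture that a camera, given by its name, has taken for a name from the list of things; names that differ only in an ending like _2 or _b are one class to them, and where a whole thing is asked for, a point or a joint stands for the part that bears it (a point fixed in the world has none). Each returns a list of dicts, best first, with "p" (0 to 1); they miss things now and then, are a little off and sometimes report something else, mostly with a low value. They report only what shows in the picture. A call takes as long as a camera call. They do not tell look-alikes from the thing itself.
- boxes_of(target, camera): "at" ([column, row] in pixels, amid what is visible of it).
- landmark_of(target, camera): "at" ([column, row] in pixels: a listed point, or the origin of a listed thing).
The state is a dict: "t": time; "joint_positions": joint angles; "qvel": joint speeds; "joint_torque": joint torques, N m; "eef_pos": TCP position; "ee_rot": TCP orientation; "ft_force": force on the tool from outside, world axes, zero at the start; "ft_torque": the same for the moment, N m; "grip_width": finger opening in mm.
Only numpy, scipy, OpenCV 4.12 (cv2) and the standard library are available. Lean on these libraries where they do the work, as an engineer would, in place of code of your own. Each camera call takes 0.05 s, during which the arm holds its last target. There are 200 camera calls.

TASK

Check the wooden frame with the slide rule: lay the rule flat inside it along the yellow-dotted diagonal, its heel tucked into the near corner, slide the tip out into the far corner and keep it lightly pressed there for a moment; then shorten the rule and measure the red-dotted diagonal in the same way. Then slide the white tally fully to the yellow end if the yellow diagonal is the longer, or fully to the red end if the red one is (either will do if they differ by less than 5 mm), and leave the rule lying set in the red diagonal. Work gently so as not to strain the frame, and leave everything else alone.

Things in the scene. Friction and masses are not known exactly. Their poses are not given: they have to be found in the camera images.
- frame: wooden frame on the bench, its dark near rail clamped fast. Members 25 mm wide, 20 mm high (clamp 24). Inside edges 180 mm: diagonals 254.6 mm if square, but stiff dry joints leave it racked up to 0.11 rad either way (diagonals up to 14 mm longer or shorter). Origin: centre of the square outline, on the bench; x from near to far rail, y left. Yellow dots end one diagonal, red dots the other
- yellow_near (a point): inside corner of the frame at the near rail's right end (yellow dot), 9 mm above the bench
- yellow_far (a point): inside corner diagonally opposite, at the far left (yellow dot), 9 mm above the bench
- red_near (a point): inside corner at the near rail's left end (red dot), 9 mm above the bench
- red_far (a point): inside corner diagonally opposite, at the far right (red dot), 9 mm above the bench
- rule_grip (a point): centre of the black grip block of the loose slide rule: 24 mm along the rule, 18 mm wide, top 58 mm and this point 40 mm above the rule's underside; lift and carry the rule by it, fingers over 24 mm above the bench. Rule: aluminium bar 24 mm wide, 11 mm thick, about 0.5 kg; x points from heel to tip. It begins on the bench beside the frame
- heel: dark steel nose fixed to the rule, upright round end of 4 mm radius, 12 mm high; origin at the centre of the round end, 9 mm above the rule's underside, 48 mm behind the grip block's centre. Seated in a square corner its origin is 5.7 mm from the corner
- tip: the like nose at the end of the slide, at the other end of the rule; origin at the centre of its round end, 9 mm above the underside, 69 mm ahead of the brass post. In a square corner its origin too is 5.7 mm from it. Lightly pressed means a few newtons; above 20 N is straining the frame
- slide (a joint): reading of the rule (m): 0 shut to 0.09, growing as the tip moves out. Heel and tip origins are 0.182 + reading apart. A square frame reads about 0.061. The slide stays where it is left (0.6 N friction, less than the rule's grip on the bench); a tip pushed against a frame member slides along it into the corner, the rule turning with it
- slide_post (a point): brass round post on the slide, 14 mm diameter, top 58 mm above the rule's underside, this point on its axis 40 mm above it and 65 mm + reading ahead of the grip block's centre. Push or pull it along the rule to move the tip
- tally (a joint): tally slide (m): 0 with the white grip at the red end, 0.12 at the yellow end. 1.5 N friction, stays where it is left; starts about half-way
- tally_grip (a point): centre of the white tally grip, 20 mm along the track, 28 mm across it, from 14 to 54 mm above the bench; on a dark wooden track 40 mm wide and 170 mm long, fast to the bench beside the frame on the side away from where the rule begins
- tally_yellow (a point): where the centre of the white grip is when fully at the yellow end of the track
- tally_red (a point): where the centre of the white grip is when fully at the red end of the track
- stick_green: green lacquer stick, 70 x 16 x 16 mm, lying beyond the frame (origin: centre of its underside). A bystander: leave it where it is
- stick_blue: blue lacquer stick, 60 x 18 x 16 mm, lying beyond the frame (origin: centre of its underside). A bystander: leave it where it is
- offcut: wooden offcut, 70 x 40 x 25 mm, beyond the frame on the left (origin: centre of its underside). A bystander: leave it where it is
- mug: white mug, 85 mm tall, 76 mm wide, left rear (origin: centre of its underside). A bystander: leave it where it is
- scraper: wooden-handled scraper, 200 mm long, right rear (origin: centre of its underside). A bystander: leave it where it is
- tin: dark red tin, 90 mm tall, 68 mm wide, left (origin: centre of its underside). A bystander: leave it where it is
Mind the look-alikes: they are no part of the job. What is shaped like the part that bears tally but pink is not meant. Of the things that look like the part that bears rule_grip, take the one that is farthest to the robot's left at the start.

How it is judged:
By the outcome, as a careful person would: the job done as asked, in the order asked, and still so for the second after the job is handed in, with the robot touching nothing.
It also fails if it takes over 72 s, if anything falls off the work surface, if the arm or the gripper's body presses on something with over 40 N, if the wrist force passes 120 N, or if a joint passes its speed limit or range.

## Working session

There is one attempt and no reset: what is moved stays moved. The work goes in short steps, Python scripts to look and compute and a shell command to move; the robot and the scene stay as the last step left them, time stands still between calls to the robot, and variables do not carry over. Pictures are saved under pics/ and viewed, about 8 in all and at most 12, crops included, and the job is handed in when it is done.

```bash
ls; mkdir -p pics; cat > h.py <<'E'
import numpy as np, cv2
from scipy.spatial.transform import Rotation as Rn
from workcell import status, snapshot, order, boxes_of, landmark_of, env
def ray(s,px):
    K=np.array(s["camera_matrix"]);R=np.array(s["R"]);t=np.array(s["t"])
    d=np.array([(px[0]-K[0,2])/K[0,0],(px[1]-K[1,2])/K[1,1]]);u=d.copy()
    for _ in range(30): u=d/(1+s["k1"]*(u@u))
    return -R.T@t, R.T@np.array([u[0],u[1],1.])
def at_z(s,px,z):
    o,d=ray(s,px); return o+d*(z-o[2])/d[2]
def proj(s,X):
    K=np.array(s["camera_matrix"]);c=np.array(s["R"])@np.array(X,float)+np.array(s["t"])
    u=c[:2]/c[2];u=u*(1+s["k1"]*(u@u)); return np.array([K[0,0]*u[0]+K[0,2],K[1,1]*u[1]+K[1,2]])
def tri(s1,p1,s2,p2):
    A=[];b=[]
    M=np.zeros((3,3));v=np.zeros(3)
    for s,p in((s1,p1),(s2,p2)):
        o,d=ray(s,p);d/=np.linalg.norm(d);P=np.eye(3)-np.outer(d,d);M+=P;v+=P@o
    return np.linalg.solve(M,v)
E
python3 - <<'E'
from h import *
Z=dict(yellow_near=9,yellow_far=9,red_near=9,red_far=9,rule_grip=40,heel=9,tip=9,slide_post=40,tally_grip=34,tally_yellow=34,tally_red=34)
for c in("top","scene"):
    s=snapshot(c);cv2.imwrite(f"pics/{c}0.png",s["image"])
    print(c,(-np.array(s["R"]).T@s["t"]).round())
    for n,z in Z.items():
        for r in landmark_of(n,c)[:4]: 
            if r["p"]>.2: print(n,round(r["p"],2),np.round(r["at"],1),at_z(s,r["at"],z).round(1))
print(status.get_state(),env.hold_point_z)
E
```

```text
pics
top [ 435.   32. 1181.]
yellow_near 0.96 [346.2 273.1] [452.9 -47.7   9. ]
yellow_far 0.88 [273.  188.7] [653.6 127.9   9. ]
red_near 0.69 [273.  268.5] [462.7 125.2   9. ]
red_near 0.67 [231.5 166.4] [707.7 229.    9. ]
red_far 0.98 [347.5 197.8] [632.7 -50.8   9. ]
rule_grip 0.88 [200.9 283. ] [427.4 288.6  40. ]
rule_grip 0.76 [251.9 345.9] [285.5 168.9  40. ]
heel 0.66 [201.9 222.2] [571.7 296.8   9. ]
heel 0.47 [276.9 341. ] [293.3 114.2   9. ]
heel 0.44 [205.5 299. ] [389.6 283.8   9. ]
heel 0.26 [202.4 281.9] [429.8 292.    9. ]
tip 0.6 [204.4 220.6] [575.6 290.9   9. ]
tip 0.35 [200.5 363.7] [238.5 292.8   9. ]
slide_post 0.59 [228.5 358. ] [257.5 222.   40. ]
slide_post 0.58 [273.1 266.2] [467.3 122.6  40. ]
tally_grip 0.64 [514.7 303.8] [ 381.8 -441.6   34. ]
tally_grip 0.61 [449.9 242.2] [ 525.5 -289.3   34. ]
tally_grip 0.47 [348.8 270.1] [459.5 -52.   34. ]
tally_yellow 0.94 [515.5 253.2] [ 500.4 -446.5   34. ]
tally_yellow 0.58 [450.9 222.6] [ 571.8 -292.6   34. ]
tally_yellow 0.44 [346.9 267.5] [465.5 -47.6  34. ]
tally_red 0.74 [349.5 272.3] [454.4 -53.6  34. ]
t
[... 1145 characters left out ...]
6.3   34. ]
{'t': 1.2, 'joint_positions': array([-1.37500566e+00,  2.75890018e-01,  1.50490414e+00,  8.85672103e-06,
        1.36071448e+00, -1.21009394e-01]), 'qvel': array([-0.00116871,  0.00128366,  0.00021647,  0.00041287,  0.0006813 ,
        0.00055729]), 'joint_torque': array([-5.03839692e-04, -4.04477584e+01, -2.37501383e+01,  7.02455034e-02,
        2.48338765e-02, -7.96738675e-07]), 'eef_pos': array([ 179.12657955, -546.41543269,  205.49705461]), 'ee_rot': array([4.18165279e-05, 9.87481069e-01, 1.57737556e-01, 5.89834156e-06]), 'ft_force': array([0.12617318, 0.14957606, 0.81859301]), 'ft_torque': array([ 0.04032674,  0.04886809, -0.00839511]), 'grip_width': 93.82029877459024} -18.8
```

```bash
python3 - <<'E'
import cv2
a=cv2.imread("pics/top0.png")[150:390,180:540]; b=cv2.imread("pics/scene0.png")[150:350,100:460]
cv2.imwrite("pics/v1.png",cv2.resize(a,None,fx=2.2,fy=2.2,interpolation=cv2.INTER_CUBIC));cv2.imwrite("pics/v2.png",cv2.resize(b,None,fx=2.2,fy=2.2,interpolation=cv2.INTER_CUBIC))
E
```

```text
(no output)
```

View pics/v1.png

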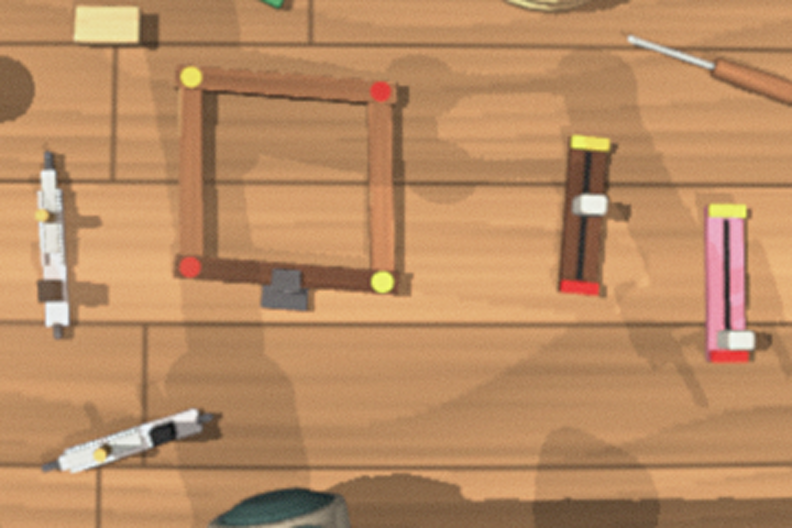

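View pics/v2.png

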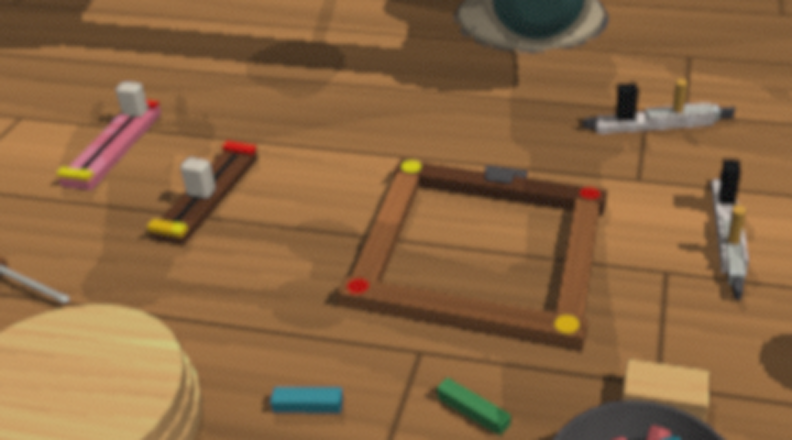

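Top view (v1): the frame's yellow dots are at crop px (191,77) and (382,282), its red dots at (190,267) and (381,91). The leftmost rule lies left of the frame, with its heel near (57,330), tip (48,157), grip (50,290) and post (43,215). The dark tally track is at about (585,215), and the pink one to its right is the decoy. The scene view (v2) agrees.

```bash
cat >> h.py <<'E'
def blobs(im,kind,amin=8):
    h=cv2.cvtColor(cv2.resize(im,None,fx=4,fy=4,interpolation=cv2.INTER_CUBIC),cv2.COLOR_BGR2HSV)
    H,S,V=[h[...,i].astype(int) for i in range(3)]
    m={"y":(H>20)&(H<36)&(S>140)&(V>120),"r":((H<6)|(H>172))&(S>140)&(V>110),"k":(V<50),"w":(S<45)&(V>150)}[kind]
    n,_,st,c=cv2.connectedComponentsWithStats(m.astype(np.uint8))
    return [((c[i]+.5)/4-.5,st[i,4]/16) for i in range(1,n) if st[i,4]/16>amin]
E
python3 - <<'E'
from h import *
for c in("top","scene"):
    s=snapshot(c)
    for k,z in(("y",20),("r",20),("k",58),("w",54)):
        print(c,k)
        for p,a in blobs(s["image"],k):
            if (170<p[0]<540 and 130<p[1]<400 and a<400): print("  ",p.round(1),a,at_z(s,p,z)[:2].round(1))
E
```

```text
top y
   [266.4 184.5] 73.8125 [661.6 142.8]
   [448.4 215. ] 99.75 [ 591.6 -290.9]
   [509.3 245.7] 29.6875 [ 519.  -437.5]
   [510.3 243.3] 8.625 [ 524.7 -440.2]
   [353.4 277.6] 44.25 [442.2 -63.8]
top r
   [352.5 191.1] 65.875 [647. -62.]
   [265.9 271. ] 71.4375 [456.5 140.8]
   [442.8 280. ] 104.9375 [ 437.4 -274.8]
   [510.9 311.5] 90.8125 [ 362.9 -437.8]
top k
   [446.5 227.5] 9.25 [ 557.5 -275.2]
   [254.3 346.3] 45.625 [287.  161.3]
   [326.1 375.2] 14.5625 [2.24e+02 2.00e-01]
top w
   [484.7 173.5] 110.625 [ 685.9 -370.3]
   [202.2 237.1] 157.625 [532.1 285. ]
   [448.  242.5] 126.9375 [ 523.3 -279.2]
   [514.3 304. ] 130.3125 [ 382.2 -432.5]
   [292.3 395.4] 24.9375 [177.9  75.4]
scene y
   [286.4 225.1] 56.0 [441.8 -65. ]
   [176.  252.7] 97.75 [ 594.7 -288. ]
   [357.3 296.9] 71.6875 [662.  141.1]
   [396.1 363.1] 37.6875 [809.3 226.7]
   [407.2 397.1] 86.6875 [871.5 247.7]
scene r
   [208.5 216.7] 58.625 [ 440.2 -273.7]
   [367.6 237.5] 41.125 [458.3 139.5]
   [262.2 279.6] 51.0625 [647.2 -63.4]
   [396.6 355.9] 32.125 [793.8 226.7]
   [389.8 368.9] 117.75 [823. 217.]
   [408.1 384.6] 98.3125 [848.  248.2]
scene k
   [338.3 158.6] 247.625 [132.4  14.5]
   [384.4 196. ] 113.3125 [324.4 165.6]
   [431.1 232.2] 121.25 [464.6 281.5]
   [306.6 234.9] 13.875 [524.2   6.7]
   [325.9 237.6] 25.6875 [526.6  51.6]
   [516.9 253.6] 258.4375 [511.5 456.2]
   [346.6 241. ] 35.8125 [530.8  99. ]
   [184.7 244.2] 14.4375 [ 605.8 -252.8]
   [388.9 352.5] 16.875 [820.1 212.4]
   [369.2 377.1] 298.25 [873.5 185.7]
scene w
   [417.4 199.4] 60.8125 [320.3 248.9]
   [399.2 201.9] 23.125 [340.  204.3]
   [390.7 204. ] 22.0 [353.6 184. ]
   [375.4 206.3] 18.625 [370.8 147.4]
   [190.1 226.8] 72.0625 [ 535.7 -273.4]
   [425.1 233.7] 8.3125 [467.1 268.7]
   [428.7 247. ] 42.8125 [515.6 276.8]
   [437.7 262.7] 12.6875 [566.4 294.9]
   [434.1 268.6] 67.3125 [586.9 287.5]
   [401.2 389.1] 11.5625 [882.7 235.7]
```

```bash
cat > ov.py <<'E'
from h import *
def overlay(cam,crop,f,g,psi,read,name,s=None):
    s=s or snapshot(cam);x0,y0,x1,y1=crop
    im=cv2.resize(s["image"][y0:y1,x0:x1],None,fx=f,fy=f,interpolation=cv2.INTER_CUBIC)
    d=np.array([np.cos(psi),np.sin(psi)]);n=np.array([-d[1],d[0]])
    def P(a,b,z): return tuple(int(v) for v in ((proj(s,[*(np.array(g)+a*d+b*n),z])-[x0,y0]+.5)*f))
    for q in([(a,b,58) for a,b in((-12,-9),(12,-9),(12,9),(-12,9))],[(a,b,11) for a,b in((-40,-12),(100,-12),(100,12),(-40,12))]):
        cv2.polylines(im,[np.array([P(*v) for v in q])],True,(0,255,0),1)
    for v in((-48,0,15),(134+read,0,15),(65+read,0,58)): cv2.circle(im,P(*v),3,(255,0,255),1)
    return im
E
python3 - <<'E'
from ov import *
a=overlay("top",(180,210,230,310),6,(425,286),.035,.018*1000,"")
b=overlay("scene",(395,190,465,290),6,(425,286),.035,18,"")
cv2.imwrite("pics/v3.png",np.hstack([a,b]))
E
```

```text
(no output)
```

View pics/v3.png

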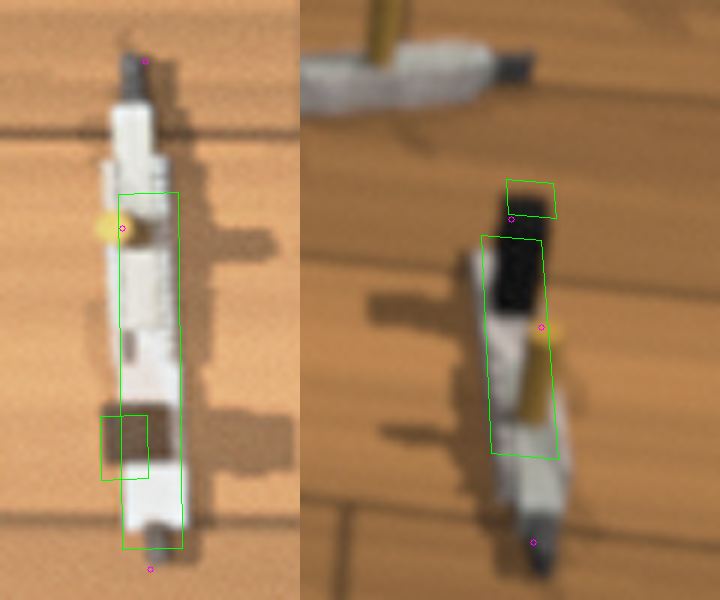

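```bash
python3 - <<'E'
from ov import *
G=(431.5,286);p=.075;r=10
a=overlay("top",(180,210,230,310),6,G,p,r,"")
b=overlay("scene",(395,190,465,290),6,G,p,r,"")
cv2.imwrite("pics/v4.png",np.hstack([a,b]))
E
```

```text
(no output)
```

View pics/v4.png

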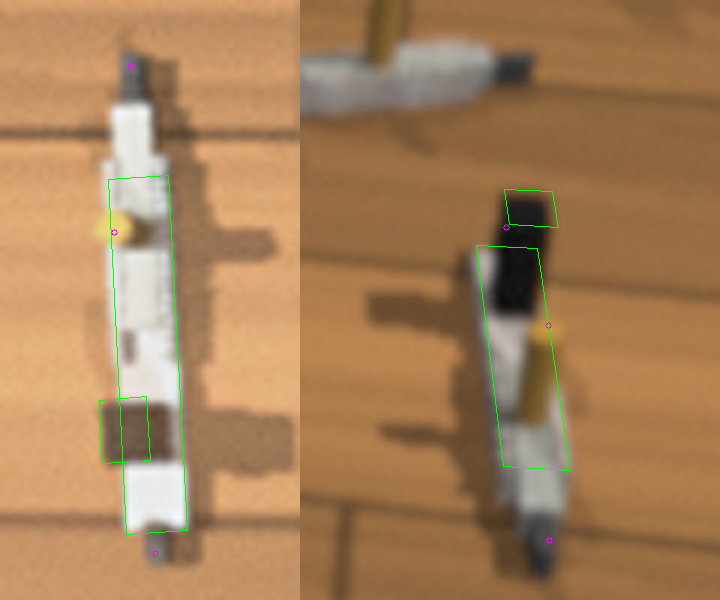

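The top view now matches the model: heel (155,553), tip (131,67), grip (125,430). The scene view is off by about 2 mm, which is calibration error. I take the grip at (432.5, 285.5), heading 0.075 and reading about 11 mm.

```bash
cat > plan.py <<'E'
# usage: plan.py x,y,z,psi [x,y,z,psi ...]  prints tool-frame shift/turn of successive calls, first from the measured pose
import sys; from h import *
st=status.get_state();q=np.array(st["ee_rot"]);Rc=Rn.from_quat(q[[1,2,3,0]]);p=np.array(st["eef_pos"])
X=Rc.as_matrix()[:,0];print("t",round(st["t"],2),"p",p.round(1),"psi",round(np.arctan2(X[1],X[0]),3),"F",st["ft_force"].round(1),"w",round(st["grip_width"],1),"j6",round(st["joint_positions"][5],2))
for a in sys.argv[1:]:
    x,y,z,psi=map(float,a.split(","))
    R2=Rn.from_euler("z",psi)*Rn.from_euler("x",np.pi)
    print("  lin",Rc.inv().apply(np.array([x,y,z])-p).round(1),"rot",(Rc.inv()*R2).as_rotvec().round(3)); p=np.array([x,y,z]);Rc=R2
E
python3 plan.py 263.5,-269,205,1.287 348,8.5,205,2.25 432.5,285.5,120,3.217
```

```text
t 1.5 p [ 179.1 -546.4  205.5] psi 0.317 F [0.5 0.  0.6] w 94.0 j6 -0.12
  lin [ 166.6 -237.3    0.5] rot [ 0.    0.   -0.97]
  lin [290.1   3.4   0. ] rot [-0.     0.    -0.963]
  lin [162.4 239.8  85. ] rot [ 0.     0.    -0.967]
```

```bash
python3 -m creep '[{"linear":[21,-30,0],"rotation":[0,0,-0.121]},{"linear":[42,-59,0],"rotation":[0,0,-0.242]},{"linear":[62,-89,0],"rotation":[0,0,-0.364]},{"linear":[83,-119,0],"rotation":[0,0,-0.485]},{"linear":[104,-148,0],"rotation":[0,0,-0.606]},{"linear":[125,-178,0],"rotation":[0,0,-0.727]},{"linear":[146,-208,0],"rotation":[0,0,-0.85]},{"linear":[167,-237,0],"rotation":[0,0,-0.97]}]' 0.3; python3 plan.py 348,8.5,205,2.25 432.5,285.5,120,3.217
```

```text
t: 2.17
eef_pos: [264.0, -267.4, 205.6]
ee_rot: [0.0, 0.799, 0.602, 0.0]
ft_force: [0.9, 0.2, -0.1]
grip_width: 65.7
t 2.17 p [ 264.  -267.4  205.6] psi 1.292 F [ 0.9  0.2 -0.1] w 65.7 j6 -0.7
  lin [288.4   4.8   0.5] rot [ 0.     0.    -0.958]
  lin [162.4 239.8  85. ] rot [ 0.     0.    -0.967]
```

```bash
python3 -m creep '[{"linear":[36,1,0],"rotation":[0,0,-0.12]},{"linear":[72,1,0],"rotation":[0,0,-0.24]},{"linear":[108,2,0],"rotation":[0,0,-0.36]},{"linear":[144,2,0],"rotation":[0,0,-0.48]},{"linear":[180,3,0],"rotation":[0,0,-0.6]},{"linear":[216,4,0],"rotation":[0,0,-0.72]},{"linear":[252,4,0],"rotation":[0,0,-0.84]},{"linear":[288,5,0],"rotation":[0,0,-0.96]}]'; python3 -m creep '[{"linear":[20,30,10],"rotation":[0,0,-0.121]},{"linear":[41,60,21],"rotation":[0,0,-0.242]},{"linear":[61,90,32],"rotation":[0,0,-0.363]},{"linear":[81,120,42],"rotation":[0,0,-0.484]},{"linear":[102,150,53],"rotation":[0,0,-0.605]},{"linear":[122,180,64],"rotation":[0,0,-0.726]},{"linear":[142,210,75],"rotation":[0,0,-0.847]},{"linear":[162,240,85],"rotation":[0,0,-0.967]}]'; python3 plan.py 432.5,285.5,120,3.217 432.5,285.5,27,3.217
```

```text
t: 2.83
eef_pos: [348.1, 9.9, 205.9]
ee_rot: [0.001, 0.428, 0.904, 0.0]
ft_force: [-0.1, -0.9, 0.5]
grip_width: 65.3
t: 3.5
eef_pos: [431.0, 289.3, 120.3]
ee_rot: [0.001, -0.045, 0.999, -0.0]
ft_force: [0.5, -0.8, 0.2]
grip_width: 65.6
t 3.5 p [431.  289.3 120.3] psi -3.051 F [ 0.5 -0.8  0.2] w 65.6 j6 -1.2
  lin [-1.1 -3.9  0.3] rot [-0.001  0.002  0.015]
  lin [ 0. -0. 93.] rot [0. 0. 0.]
```

```bash
python3 -m creep '[{"linear":[-1,-4,10],"rotation":[0,0,0.015]},{"linear":[-1,-4,24],"rotation":[0,0,0.015]},{"linear":[-1,-4,38],"rotation":[0,0,0.015]},{"linear":[-1,-4,52],"rotation":[0,0,0.015]},{"linear":[-1,-4,66],"rotation":[0,0,0.015]},{"linear":[-1,-4,80],"rotation":[0,0,0.015]},{"linear":[-1,-4,93],"rotation":[0,0,0.015]},{"linear":[-1,-4,93],"rotation":[0,0,0.015]}]'; python3 -m creep '[{"linear":[0,0,0],"rotation":[0,0,0]},{"linear":[0,0,0],"rotation":[0,0,0]},{"linear":[0,0,0],"rotation":[0,0,0]},{"linear":[0,0,0],"rotation":[0,0,0]},{"linear":[0,0,0],"rotation":[0,0,0]},{"linear":[0,0,0],"rotation":[0,0,0]},{"linear":[0,0,0],"rotation":[0,0,0]},{"linear":[0,0,0],"rotation":[0,0,0]}]' 1 30;  python3 plan.py 432.5,285.5,90,3.217
```

```text
t: 4.17
eef_pos: [430.9, 284.5, 25.2]
ee_rot: [-0.001, -0.038, 0.999, -0.001]
ft_force: [-0.7, -0.3, -0.0]
grip_width: 65.8
t: 4.83
eef_pos: [431.0, 284.4, 25.4]
ee_rot: [-0.001, -0.038, 0.999, -0.001]
ft_force: [-0.3, -0.9, 1.7]
grip_width: 17.6
t 4.83 p [431.  284.4  25.4] psi -3.066 F [-0.3 -0.9  1.7] w 17.6 j6 -1.19
  lin [ -1.4   0.8 -64.6] rot [-0.003 -0.002 -0.   ]
```

```bash
python3 -m creep '[{"linear":[0,0,0],"rotation":[0,0,0]},{"linear":[0,0,-3],"rotation":[0,0,0]},{"linear":[0,0,-8],"rotation":[0,0,0]},{"linear":[0,0,-15],"rotation":[0,0,0]},{"linear":[0,0,-24],"rotation":[0,0,0]},{"linear":[0,0,-33],"rotation":[0,0,0]},{"linear":[0,0,-41],"rotation":[0,0,0]},{"linear":[0,0,-45],"rotation":[0,0,0]}]' 1 60;  python3 plan.py 466,137,70,3.557 500.7,-9.4,70,3.896
```

```text
t: 5.5
eef_pos: [432.0, 285.0, 72.1]
ee_rot: [0.0, -0.038, 0.999, -0.001]
ft_force: [-0.8, 0.0, -5.2]
grip_width: 17.5
t 5.5 p [432.  285.   72.1] psi -3.066 F [-0.8  0.  -5.2] w 17.5 j6 -1.19
  lin [ -22.8 -150.1    2.4] rot [-0.002 -0.    -0.34 ]
  lin [  27.3 -148.    -0. ] rot [-0.     0.    -0.339]
```

```bash
python3 -m creep '[{"linear":[-1,-9,0],"rotation":[0,0,-0.03]},{"linear":[-4,-28,0],"rotation":[0,0,-0.07]},{"linear":[-8,-51,0],"rotation":[0,0,-0.12]},{"linear":[-12,-76,0],"rotation":[0,0,-0.17]},{"linear":[-16,-101,0],"rotation":[0,0,-0.22]},{"linear":[-19,-124,0],"rotation":[0,0,-0.27]},{"linear":[-22,-142,0],"rotation":[0,0,-0.31]},{"linear":[-23,-150,0],"rotation":[0,0,-0.34]}]'; python3 -m creep '[{"linear":[2,-9,0],"rotation":[0,0,-0.03]},{"linear":[5,-28,0],"rotation":[0,0,-0.07]},{"linear":[9,-51,0],"rotation":[0,0,-0.12]},{"linear":[14,-76,0],"rotation":[0,0,-0.17]},{"linear":[18,-101,0],"rotation":[0,0,-0.22]},{"linear":[23,-124,0],"rotation":[0,0,-0.27]},{"linear":[26,-142,0],"rotation":[0,0,-0.31]},{"linear":[27,-148,0],"rotation":[0,0,-0.34]}]'; python3 plan.py 500.7,-9.4,70,3.896
python3 - <<'E'
from ov import *
st=status.get_state();q=np.array(st["ee_rot"]);X=Rn.from_quat(q[[1,2,3,0]]).as_matrix()[:,0]
s=snapshot("top");s2=snapshot("scene")
cv2.imwrite("pics/v5.png",np.hstack([cv2.resize(s["image"][160:300,240:380],None,fx=2.8,fy=2.8,interpolation=cv2.INTER_CUBIC),cv2.resize(s2["image"][170:330,260:420],(392,392),interpolation=cv2.INTER_CUBIC)]))
E
```

```text
t: 6.17
eef_pos: [466.8, 134.8, 72.9]
ee_rot: [0.0, -0.206, 0.978, -0.002]
ft_force: [-0.0, -0.3, -5.2]
grip_width: 17.9
t: 6.83
eef_pos: [503.2, -14.4, 74.0]
ee_rot: [0.001, -0.369, 0.929, -0.003]
ft_force: [-0.1, 0.3, -4.8]
grip_width: 17.4
t 6.83 p [503.2 -14.4  74. ] psi -2.386 F [-0.1  0.3 -4.8] w 17.4 j6 -2.49
  lin [-1.7  5.4  3.9] rot [-0.006 -0.001  0.001]
```

View pics/v5.png

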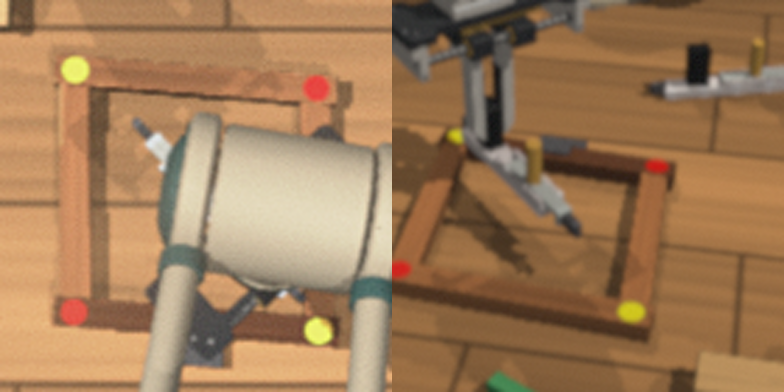

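```bash
python3 - <<'E'
from ov import *
s=snapshot("top");s2=snapshot("scene")
for r in(7,11,15):
  for z in (57.6,50): 
    X=[503.2+.728*(138+r),-14.4+.685*(138+r),z+3]
    print(r,z,proj(s,X).round(1),proj(s2,X).round(1))
print("tip end seen top ~",(134/2.8+240,120/2.8+160),"scene ~",(260+(580-392)*.408,170+236*.408))
for c in("top","scene"):
    print([ (np.round(r["at"],1),round(r["p"],2)) for r in landmark_of("tip",c)][:3])
E
```

```text
7 57.6 [289.7 204. ] [334.3 261.5]
7 50 [289.9 204.5] [334.3 264.3]
11 57.6 [288.5 202.7] [335.4 262.5]
11 50 [288.7 203.3] [335.4 265.3]
15 57.6 [287.4 201.5] [336.5 263.6]
15 50 [287.5 202. ] [336.4 266.4]
tip end seen top ~ (287.8571428571429, 202.85714285714286) scene ~ (336.704, 266.288)
[(array([289.4, 203.7]), 0.61), (array([201.6, 364.8]), 0.43)]
[(array([334.3, 259.7]), 0.51), (array([430.5, 200.7]), 0.42)]
```

```bash
python3 -m creep '[{"linear":[-2,5,5],"rotation":[0.006,0,0]},{"linear":[-2,5,14],"rotation":[0.006,0,0]},{"linear":[-2,5,23],"rotation":[0.006,0,0]},{"linear":[-2,5,31],"rotation":[0.006,0,0]},{"linear":[-2,5,37],"rotation":[0.006,0,0]},{"linear":[-2,5,41],"rotation":[0.006,0,0]},{"linear":[-2,5,44],"rotation":[0.006,0,0]},{"linear":[-2,5,45],"rotation":[0.006,0,0]}]'; python3 plan.py 500.7,-9.4,26,3.896 494.9,-14.9,26,3.896
```

```text
t: 7.8
eef_pos: [499.3, -5.9, 27.8]
ee_rot: [0.001, -0.369, 0.929, -0.004]
ft_force: [0.0, -1.1, -6.0]
grip_width: 17.4
t 7.8 p [499.3  -5.9  27.8] psi -2.386 F [ 0.  -1.1 -6. ] w 17.4 j6 -2.47
  lin [ 1.3 -3.5  1.8] rot [-0.008 -0.002  0.001]
  lin [ 8. -0. -0.] rot [0. 0. 0.]
```

```bash
python3 -m creep '[{"linear":[1,-3,0.5],"rotation":[-0.008,-0.002,0]},{"linear":[2,-3.5,1],"rotation":[-0.008,-0.002,0]},{"linear":[3,-3.5,1],"rotation":[-0.008,-0.002,0]},{"linear":[4,-3.5,1],"rotation":[-0.008,-0.002,0]},{"linear":[5,-3.5,1],"rotation":[-0.008,-0.002,0]},{"linear":[6,-3.5,1],"rotation":[-0.008,-0.002,0]},{"linear":[7,-3.5,1],"rotation":[-0.008,-0.002,0]},{"linear":[7,-3.5,1],"rotation":[-0.008,-0.002,0]}]'; python3 plan.py 494.9,-14.9,26,3.896
```

```text
t: 8.47
eef_pos: [496.3, -13.3, 26.9]
ee_rot: [-0.0, -0.369, 0.929, 0.0]
ft_force: [0.5, -1.3, -4.8]
grip_width: 17.8
t 8.47 p [496.3 -13.3  26.9] psi -2.386 F [ 0.5 -1.3 -4.8] w 17.8 j6 -2.49
  lin [ 2.1 -0.1  0.9] rot [0.    0.    0.001]
```

```bash
python3 -m creep '[{"linear":[0,0,0.5],"rotation":[0,0,0]},{"linear":[0,0,1],"rotation":[0,0,0]},{"linear":[0.5,0,1.2],"rotation":[0,0,0]},{"linear":[1,0,1.2],"rotation":[0,0,0]},{"linear":[1.5,0,1.2],"rotation":[0,0,0]},{"linear":[2,0,1.2],"rotation":[0,0,0]},{"linear":[2.5,0,1.2],"rotation":[0,0,0]},{"linear":[2.5,0,1.2],"rotation":[0,0,0]}]'; python3 plan.py 494.9,-14.9,26,3.896
```

```text
t: 9.13
eef_pos: [494.8, -15.1, 25.8]
ee_rot: [0.0, -0.369, 0.929, -0.0]
ft_force: [0.3, -0.5, -5.2]
grip_width: 17.7
t 9.13 p [494.8 -15.1  25.8] psi -2.386 F [ 0.3 -0.5 -5.2] w 17.7 j6 -2.5
  lin [-0.2  0.1 -0.2] rot [-0.     0.     0.001]
```

Not touching yet; advance gently with another 2 mm.

```bash
python3 -m creep '[{"linear":[0.3,0,0.2],"rotation":[0,0,0]},{"linear":[0.6,0,0.4],"rotation":[0,0,0]},{"linear":[0.9,0,0.4],"rotation":[0,0,0]},{"linear":[1.2,0,0.4],"rotation":[0,0,0]},{"linear":[1.5,0,0.4],"rotation":[0,0,0]},{"linear":[1.8,0,0.4],"rotation":[0,0,0]},{"linear":[2,0,0.4],"rotation":[0,0,0]},{"linear":[2,0,0.4],"rotation":[0,0,0]}]'; python3 plan.py 494.9,-14.9,26,3.896
python3 - <<'E'
from ov import *
a=overlay("top",(330,240,380,300),6.6,(493.8,-16.1),.755,11,"")
b=overlay("scene",(270,205,345,275),5.65,(493.8,-16.1),.755,11,"")
b=cv2.resize(b,(423,396));cv2.imwrite("pics/v6.png",np.hstack([a,b]))
E
```

```text
t: 9.8
eef_pos: [494.5, -16.4, 25.6]
ee_rot: [0.001, -0.369, 0.93, -0.0]
ft_force: [3.9, 2.0, -5.9]
grip_width: 17.7
t 9.8 p [494.5 -16.4  25.6] psi -2.386 F [ 3.9  2.  -5.9] w 17.7 j6 -2.5
  lin [-1.3  0.8 -0.4] rot [-0.002  0.002  0.001]
```

View pics/v6.png

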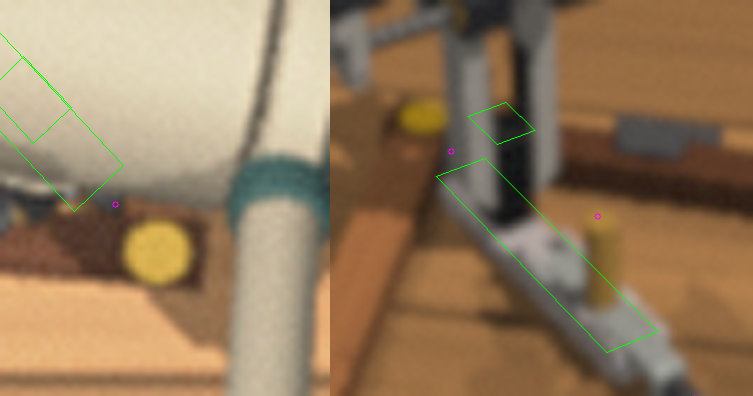

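```bash
python3 -m creep '[{"linear":[0,0,0],"rotation":[0,0,0]},{"linear":[0,0,0],"rotation":[0,0,0]},{"linear":[0,0,0],"rotation":[0,0,0]},{"linear":[-1,0,-1],"rotation":[0,0,0]},{"linear":[-17,0,-1],"rotation":[0,0,0]},{"linear":[-37,0,-1],"rotation":[0,0,0]},{"linear":[-58,0,-1],"rotation":[0,0,0]},{"linear":[-76,0,-1],"rotation":[0,0,0]}]' 0.55; python3 -m creep '[{"linear":[0,0,0],"rotation":[0,0,0]},{"linear":[0,0,0],"rotation":[0,0,0]},{"linear":[0,0,0],"rotation":[0,0,0]},{"linear":[0,0,0],"rotation":[0,0,0]},{"linear":[0,0,0],"rotation":[0,0,0]},{"linear":[0,0,0],"rotation":[0,0,0]},{"linear":[0,0,0],"rotation":[0,0,0]},{"linear":[0,0,0],"rotation":[0,0,0]}]' 1 6; python3 plan.py
python3 - <<'E'
from ov import *
snapshot("top");snapshot("scene")
s=snapshot("scene")
for c in ("top","scene"): print(c,[(n,np.round(r["at"],1),round(r["p"],2)) for n in("rule_grip","slide_post","tip","heel") for r in landmark_of(n,c)[:2]])
E
```

```text
t: 10.57
eef_pos: [550.4, 36.2, 27.1]
ee_rot: [0.001, -0.369, 0.93, -0.0]
ft_force: [0.4, -0.2, 0.3]
grip_width: 42.2
t: 11.23
eef_pos: [549.8, 36.0, 27.0]
ee_rot: [0.001, -0.368, 0.93, -0.0]
ft_force: [-1.2, -0.3, -0.5]
grip_width: 14.2
t 11.23 p [549.8  36.   27. ] psi -2.387 F [-1.2 -0.3 -0.5] w 14.2 j6 -2.39
top [('rule_grip', array([333.7, 255.3]), 0.74), ('rule_grip', array([252.9, 346.1]), 0.58), ('slide_post', array([226.7, 356. ]), 0.67), ('slide_post', array([310.8, 227.9]), 0.54), ('tip', array([197.8, 364.3]), 0.48), ('tip', array([450.7, 242.1]), 0.33), ('heel', array([309.6, 227.9]), 0.47)]
scene [('rule_grip', array([302.2, 232.4]), 0.8), ('rule_grip', array([385.3, 194.1]), 0.78), ('slide_post', array([317.9, 249.5]), 0.75), ('slide_post', array([409.6, 193.1]), 0.47), ('tip', array([332.9, 274.7]), 0.52), ('tip', array([431.1, 201.1]), 0.41), ('heel', array([365.7, 204.2]), 0.53)]
```

```bash
python3 -m creep '[{"linear":[-4,0,0],"rotation":[0,0,0]},{"linear":[-11,0,0],"rotation":[0,0,0]},{"linear":[-19,0,0],"rotation":[0,0,0]},{"linear":[-27,0,0],"rotation":[0,0,0]},{"linear":[-35,0,0],"rotation":[0,0,0]},{"linear":[-42,0,0],"rotation":[0,0,0]},{"linear":[-47,0,0],"rotation":[0,0,0]},{"linear":[-50,0,0],"rotation":[0,0,0]}]'; python3 plan.py
python3 - <<'E'
from ov import *
s=snapshot("scene")
im=cv2.resize(s["image"][210:310,280:380],None,fx=6,fy=6,interpolation=cv2.INTER_CUBIC)
cv2.imwrite("pics/v7.png",im)
print([(n,np.round(r["at"],1),round(r["p"],2)) for n in("rule_grip","slide_post","tip") for r in landmark_of(n,"scene")[:2]])
E
```

```text
t: 12.45
eef_pos: [587.3, 71.5, 27.0]
ee_rot: [0.001, -0.369, 0.929, -0.0]
ft_force: [-0.9, 0.5, 1.0]
grip_width: 14.0
t 12.45 p [587.3  71.5  27. ] psi -2.386 F [-0.9  0.5  1. ] w 14.0 j6 -2.32
[('rule_grip', array([382.6, 194.9]), 0.93), ('rule_grip', array([300.8, 232.5]), 0.81), ('slide_post', array([332.1, 263.1]), 0.57), ('slide_post', array([408.8, 191. ]), 0.49), ('tip', array([348.2, 290.6]), 0.45), ('tip', array([432. , 202.2]), 0.36)]
```

View pics/v7.png

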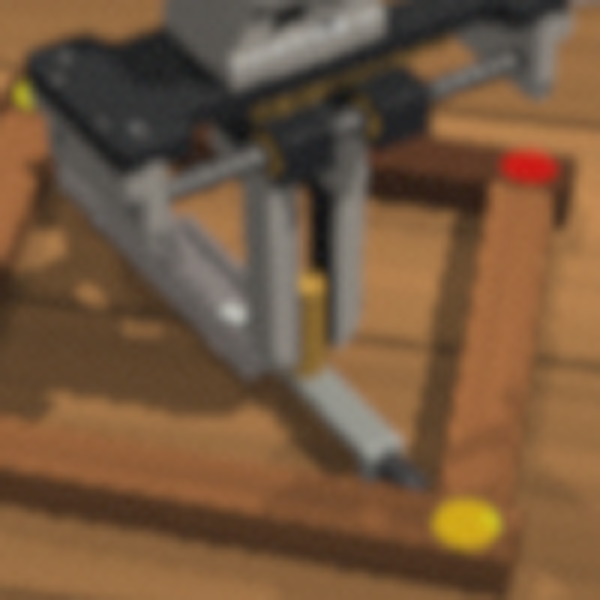

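Scene view: the fingers hold the brass post, at about (312,320). The tip, at (410,475), is heading into the yellow far corner with about 9 mm to go.

```bash
python3 -m creep '[{"linear":[-1,0,0],"rotation":[0,0,0]},{"linear":[-2,0,0],"rotation":[0,0,0]},{"linear":[-3,0,0],"rotation":[0,0,0]},{"linear":[-4,0,0],"rotation":[0,0,0]},{"linear":[-5,0,0],"rotation":[0,0,0]},{"linear":[-6,0,0],"rotation":[0,0,0]},{"linear":[-7,0,0],"rotation":[0,0,0]},{"linear":[-7,0,0],"rotation":[0,0,0]}]'; python3 -m creep '[{"linear":[-0.3,0,0],"rotation":[0,0,0]},{"linear":[-0.6,0,0],"rotation":[0,0,0]},{"linear":[-0.9,0,0],"rotation":[0,0,0]},{"linear":[-1.2,0,0],"rotation":[0,0,0]},{"linear":[-1.5,0,0],"rotation":[0,0,0]},{"linear":[-1.8,0,0],"rotation":[0,0,0]},{"linear":[-2,0,0],"rotation":[0,0,0]},{"linear":[-2,0,0],"rotation":[0,0,0]}]'
```

```text
t: 13.32
eef_pos: [592.0, 75.7, 27.1]
ee_rot: [0.001, -0.369, 0.93, -0.0]
ft_force: [-1.0, -0.2, -1.3]
grip_width: 13.7
t: 13.98
eef_pos: [592.2, 75.9, 27.0]
ee_rot: [-0.0, -0.369, 0.929, -0.001]
ft_force: [-5.0, -4.0, 2.7]
grip_width: 13.8
```

```bash
python3 plan.py; python3 - <<'E'
from ov import *
s=snapshot("scene");t=snapshot("top")
a=cv2.resize(s["image"][265:315,320:380],None,fx=8,fy=8,interpolation=cv2.INTER_CUBIC)
b=cv2.resize(t["image"][170:220,255:295],None,fx=8,fy=8,interpolation=cv2.INTER_CUBIC)
cv2.imwrite("pics/v8.png",np.hstack([a,b]))
for c in("scene","top"):print([(n,np.round(r["at"],1),round(r["p"],2)) for n in("slide_post","tip","rule_grip","yellow_far") for r in landmark_of(n,c)[:2]])
E
```

```text
t 13.98 p [592.2  75.9  27. ] psi -2.386 F [-5.  -4.   2.7] w 13.8 j6 -2.31
[('slide_post', array([501.6, 320.6]), 0.75), ('slide_post', array([356.4, 298.9]), 0.74), ('tip', array([350.8, 292.1]), 0.52), ('tip', array([427.8, 200.9]), 0.42), ('rule_grip', array([386.2, 192.8]), 0.67), ('rule_grip', array([299.4, 231.2]), 0.56), ('yellow_far', array([352.9, 297.4]), 0.91)]
[('slide_post', array([228.3, 353.9]), 0.5), ('tip', array([199.4, 364.2]), 0.44), ('rule_grip', array([332.6, 257.5]), 0.83), ('yellow_far', array([350.1, 273.1]), 0.44)]
```

View pics/v8.png

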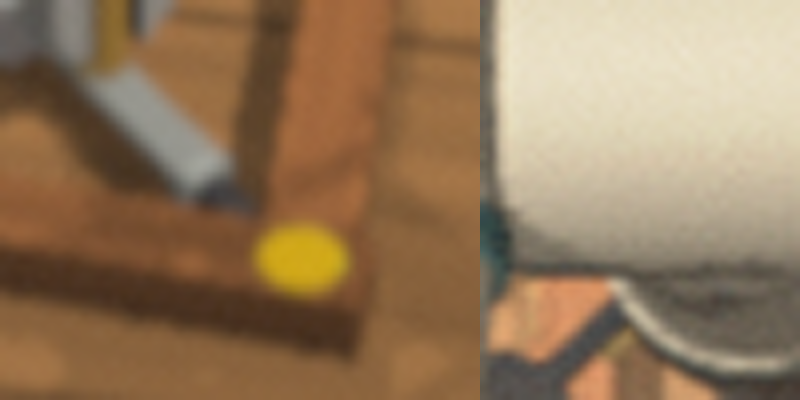

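Scene crop: the tip nose, at (240,200), is right at the inside corner by the yellow dot. The reaction (-5,-4) N points along the diagonal with almost no lateral part, so both walls are touched. Holding the light pressure.

```bash
for i in 1 2; do python3 -m creep '[{"linear":[-1.8,0,0],"rotation":[0,0,0]},{"linear":[-1.8,0,0],"rotation":[0,0,0]},{"linear":[-1.8,0,0],"rotation":[0,0,0]},{"linear":[-1.8,0,0],"rotation":[0,0,0]},{"linear":[-1.8,0,0],"rotation":[0,0,0]},{"linear":[-1.8,0,0],"rotation":[0,0,0]},{"linear":[-1.8,0,0],"rotation":[0,0,0]},{"linear":[-1.8,0,0],"rotation":[0,0,0]}]'; done; python3 plan.py
```

```text
t: 15.15
eef_pos: [592.2, 75.9, 27.0]
ee_rot: [-0.002, -0.369, 0.929, -0.001]
ft_force: [-3.9, -4.6, 2.4]
grip_width: 13.5
t: 15.82
eef_pos: [592.3, 76.0, 27.0]
ee_rot: [-0.003, -0.37, 0.929, -0.002]
ft_force: [-5.8, -4.9, 3.4]
grip_width: 14.0
t 15.82 p [592.3  76.   27. ] psi -2.384 F [-5.8 -4.9  3.4] w 14.0 j6 -2.31
```

```bash
python3 -m creep '[{"linear":[2,0,0],"rotation":[0,0,0]},{"linear":[8,0,0],"rotation":[0,0,0]},{"linear":[17,0,0],"rotation":[0,0,0]},{"linear":[27,0,0],"rotation":[0,0,0]},{"linear":[37,0,0],"rotation":[0,0,0]},{"linear":[47,0,0],"rotation":[0,0,0]},{"linear":[55,0,0],"rotation":[0,0,0]},{"linear":[60,0,0],"rotation":[0,0,0]}]'; python3 plan.py 494.5,-16.4,26,3.896
```

```text
t: 16.48
eef_pos: [547.4, 33.9, 27.4]
ee_rot: [-0.003, -0.369, 0.929, -0.002]
ft_force: [0.8, 0.7, -3.3]
grip_width: 13.7
t 16.48 p [547.4  33.9  27.4] psi -2.385 F [ 0.8  0.7 -3.3] w 13.7 j6 -2.38
  lin [73.  -0.3  1.9] rot [-0.    -0.008  0.002]
```

```bash
python3 - <<'E'
from ov import *
s=snapshot("scene")
print([(n,np.round(r["at"],1),round(r["p"],2)) for n in("slide_post","tip","rule_grip") for r in landmark_of(n,"scene")[:3]])
print([proj(s,[494.5,-16.4,40]),proj(s,[548.6,34.7,40])])
E
```

```text
[('slide_post', array([319.9, 251.3]), 0.71), ('slide_post', array([407. , 190.5]), 0.63), ('tip', array([204.3, 216.8]), 0.68), ('tip', array([335.5, 275.7]), 0.64), ('tip', array([431.9, 203.1]), 0.51), ('rule_grip', array([301.3, 226.4]), 0.85), ('rule_grip', array([384.9, 197.1]), 0.72), ('rule_grip', array([333.7, 276.3]), 0.18)]
[array([300.0940139 , 232.75333448]), array([316.7029183 , 249.07270438])]
```

```bash
python3 -m creep '[{"linear":[0,0,0],"rotation":[0,0,0]},{"linear":[0,0,0],"rotation":[0,0,0]},{"linear":[0,0,0],"rotation":[0,0,0]},{"linear":[0,0,0],"rotation":[0,-0.008,0]},{"linear":[15,0,1],"rotation":[0,-0.008,0]},{"linear":[36,0,1],"rotation":[0,-0.008,0]},{"linear":[57,0,1],"rotation":[0,-0.008,0]},{"linear":[73,0,1],"rotation":[0,-0.008,0]}]' 0.55; python3 -m creep '[{"linear":[0,0,1],"rotation":[0,0,0]},{"linear":[0,0,1],"rotation":[0,0,0]},{"linear":[0,0,1],"rotation":[0,0,0]},{"linear":[0,0,1],"rotation":[0,0,0]},{"linear":[0,0,1],"rotation":[0,0,0]},{"linear":[0,0,1],"rotation":[0,0,0]},{"linear":[0,0,1],"rotation":[0,0,0]},{"linear":[0,0,1],"rotation":[0,0,0]}]' 1 60; python3 plan.py 496,-15,75,3.896
```

```text
t: 17.35
eef_pos: [494.1, -16.1, 26.9]
ee_rot: [0.0, -0.37, 0.929, -0.0]
ft_force: [-0.4, -0.7, -0.2]
grip_width: 42.5
t: 18.02
eef_pos: [495.3, -15.7, 26.1]
ee_rot: [0.001, -0.37, 0.929, -0.0]
ft_force: [2.2, 1.9, 0.4]
grip_width: 17.5
t 18.02 p [495.3 -15.7  26.1] psi -2.384 F [2.2 1.9 0.4] w 17.5 j6 -2.5
  lin [ -1.1  -0.1 -48.9] rot [-0.001  0.002  0.003]
```

```bash
python3 -m creep '[{"linear":[-2,0,-1],"rotation":[0,0,0]},{"linear":[-4,0,-4],"rotation":[0,0,0]},{"linear":[-5,0,-10],"rotation":[0,0,0]},{"linear":[-5,0,-18],"rotation":[0,0,0]},{"linear":[-5,0,-28],"rotation":[0,0,0]},{"linear":[-5,0,-37],"rotation":[0,0,0]},{"linear":[-5,0,-44],"rotation":[0,0,0]},{"linear":[-5,0,-48],"rotation":[0,0,0]}]'; python3 plan.py 503,34,74,3.111 510.8,83,74,2.3227
```

```text
t: 18.68
eef_pos: [499.2, -12.4, 75.4]
ee_rot: [0.002, -0.37, 0.929, -0.001]
ft_force: [0.3, -0.3, -6.1]
grip_width: 17.6
t 18.68 p [499.2 -12.4  75.4] psi -2.384 F [ 0.3 -0.3 -6.1] w 17.6 j6 -2.49
  lin [-34.6  31.1   1.4] rot [-0.001  0.003  0.788]
  lin [-6.3 49.2  0. ] rot [ 0.    -0.     0.788]
```

```bash
python3 -m creep '[{"linear":[-2,2,0],"rotation":[0,0,0.05]},{"linear":[-6,6,0],"rotation":[0,0,0.15]},{"linear":[-12,11,0],"rotation":[0,0,0.27]},{"linear":[-18,16,0],"rotation":[0,0,0.39]},{"linear":[-23,21,0],"rotation":[0,0,0.51]},{"linear":[-28,26,0],"rotation":[0,0,0.63]},{"linear":[-33,29,0],"rotation":[0,0,0.73]},{"linear":[-35,31,0],"rotation":[0,0,0.79]}]';  python3 -m creep '[{"linear":[0,3,0],"rotation":[0,0,0.05]},{"linear":[-1,9,0],"rotation":[0,0,0.15]},{"linear":[-2,17,0],"rotation":[0,0,0.27]},{"linear":[-3,25,0],"rotation":[0,0,0.39]},{"linear":[-4,33,0],"rotation":[0,0,0.51]},{"linear":[-5,41,0],"rotation":[0,0,0.63]},{"linear":[-6,46,0],"rotation":[0,0,0.73]},{"linear":[-6,49,0],"rotation":[0,0,0.79]}]'; python3 plan.py 510.8,83,74,2.3227
```

```text
t: 19.35
eef_pos: [503.2, 34.9, 75.5]
ee_rot: [0.002, 0.018, 1.0, 0.0]
ft_force: [-0.3, -0.5, -5.8]
grip_width: 17.7
t: 20.02
eef_pos: [510.9, 84.4, 75.6]
ee_rot: [0.001, 0.404, 0.915, 0.001]
ft_force: [-0.0, -0.4, -5.2]
grip_width: 17.5
t 20.02 p [510.9  84.4  75.6] psi 2.311 F [-0.  -0.4 -5.2] w 17.5 j6 -0.71
  lin [-0.9 -1.   1.6] rot [ 0.003  0.001 -0.012]
```

```bash
python3 -m creep '[{"linear":[-1,-1,5],"rotation":[0,0,-0.012]},{"linear":[-1,-1,14],"rotation":[0,0,-0.012]},{"linear":[-1,-1,23],"rotation":[0,0,-0.012]},{"linear":[-1,-1,31],"rotation":[0,0,-0.012]},{"linear":[-1,-1,38],"rotation":[0,0,-0.012]},{"linear":[-1,-1,43],"rotation":[0,0,-0.012]},{"linear":[-1,-1,46],"rotation":[0,0,-0.012]},{"linear":[-1,-1,47],"rotation":[0,0,-0.012]}]'; python3 plan.py 505.3,88.8,26.5,2.3227
```

```text
t: 20.68
eef_pos: [510.6, 82.9, 27.8]
ee_rot: [0.001, 0.398, 0.917, 0.001]
ft_force: [0.8, 0.1, -5.3]
grip_width: 17.7
t 20.68 p [510.6  82.9  27.8] psi 2.323 F [ 0.8  0.1 -5.3] w 17.7 j6 -0.73
  lin [8.  0.2 1.3] rot [0.002 0.001 0.   ]
```

```bash
python3 -m creep '[{"linear":[1,0,0.5],"rotation":[0,0,0]},{"linear":[2,0,1],"rotation":[0,0,0]},{"linear":[3,0,1.4],"rotation":[0,0,0]},{"linear":[4,0,1.4],"rotation":[0,0,0]},{"linear":[5,0,1.4],"rotation":[0,0,0]},{"linear":[6,0,1.4],"rotation":[0,0,0]},{"linear":[7,0,1.4],"rotation":[0,0,0]},{"linear":[7.5,0,1.4],"rotation":[0,0,0]}]'; python3 -m creep '[{"linear":[0.3,0,0],"rotation":[0,0,0]},{"linear":[0.6,0,0],"rotation":[0,0,0]},{"linear":[0.9,0,0],"rotation":[0,0,0]},{"linear":[1.2,0,0],"rotation":[0,0,0]},{"linear":[1.5,0,0],"rotation":[0,0,0]},{"linear":[1.8,0,0],"rotation":[0,0,0]},{"linear":[1.8,0,0],"rotation":[0,0,0]},{"linear":[1.8,0,0],"rotation":[0,0,0]}]'; python3 plan.py 505.3,88.8,26.5,2.3227
```

```text
t: 21.35
eef_pos: [508.6, 85.8, 27.3]
ee_rot: [0.005, 0.397, 0.918, -0.0]
ft_force: [4.7, -9.3, -7.1]
grip_width: 18.1
t: 22.02
eef_pos: [509.1, 85.8, 27.8]
ee_rot: [0.007, 0.396, 0.918, -0.001]
ft_force: [2.5, -6.4, -5.0]
grip_width: 17.5
t 22.02 p [509.1  85.8  27.8] psi 2.328 F [ 2.5 -6.4 -5. ] w 17.5 j6 -0.71
  lin [ 4.8 -0.7  1.3] rot [0.004 0.013 0.005]
```

```bash
python3 - <<'E'
from ov import *
s=snapshot("scene");t=snapshot("top")
a=cv2.resize(s["image"][200:310,250:390],None,fx=4,fy=4,interpolation=cv2.INTER_CUBIC)
b=cv2.resize(t["image"][255:290,255:300],(240,187),interpolation=cv2.INTER_CUBIC)
b=np.vstack([b,np.zeros((253,240,3),np.uint8)]);cv2.imwrite("pics/v9.png",np.hstack([a,b]))
for S in(t,s):
    for k in "yr":print(k,[(at_z(S,p,20)[:2].round(1),A) for p,A in blobs(S["image"],k) if 430<at_z(S,p,20)[0]<680 and -80<at_z(S,p,20)[1]<160])
E
```

```text
y [(array([661.6, 142.9]), np.float64(73.8125)), (array([441.9, -63.7]), np.float64(62.125))]
r [(array([647.1, -62. ]), np.float64(65.375)), (array([456.6, 140.9]), np.float64(72.8125))]
y [(array([443.2, -64.9]), np.float64(30.0)), (array([662. , 141.1]), np.float64(72.6875))]
r [(array([458.4, 139.6]), np.float64(41.8125)), (array([647.3, -63.5]), np.float64(51.4375))]
```

View pics/v9.png

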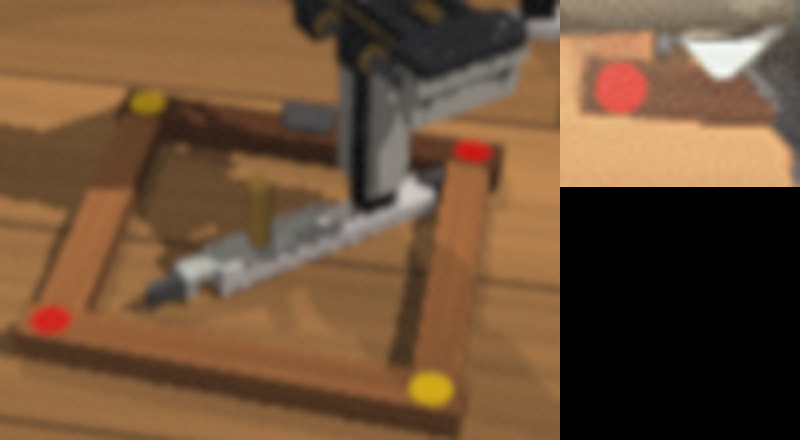

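```bash
python3 - <<'E'
from ov import *
t=snapshot("top");s=snapshot("scene")
f=lambda c,r:(255+(c-560)*45/240-.5,255+r*35/187-.5)
for n,p,z in(("nose",(662,42),14),("barcorner",(722,78),12),("railtop inner L",(600,58),20),("rail outer R",(770,125),20)):
    print(n,np.round(f(*p),1),at_z(t,f(*p),z).round(1))
# model of rule at assumed grip
g=np.array([508.9,85.8]);d=np.array([.683,-.73]);n=np.array([.73,.683])
for nm,a,b,z in(("heel",-48,0,15),("heelend",-52,0,15),("bar R",-40,12,12),("bar L",-40,-12,12),("inner corner",0,0,0)):
    X=[*(g+a*d+b*n),z] if nm!="inner corner" else [468.8,127.9,20]
    q=proj(t,X);print(nm,np.round(X,1),"crop",np.round([560+(q[0]+.5-255)*240/45,(q[1]+.5-255)*187/35]),"scene crop",np.round((proj(s,X)-[250,200]+.5)*4))
im=cv2.resize(t["image"][245:295,255:305],None,fx=10,fy=10,interpolation=cv2.INTER_CUBIC)
for a,b,z in((-40,12,12),(-40,-12,12),(-48,0,15)):
    q=(proj(t,[*(g+a*d+b*n),z])-[255,245]+.5)*10;cv2.circle(im,tuple(int(v) for v in q),4,(0,255,0),1)
for A,B in(((468.8,127.9),(455.6,-51.8)),((468.8,127.9),(648.6,129.4))):
    q=[tuple(int(v) for v in (proj(t,[*P,20])-[255,245]+.5)*10) for P in(A,B)];cv2.line(im,q[0],q[1],(255,0,255),1)
cv2.imwrite("pics/v10.png",im)
E
```

```text
nose [273.6 262.4] [477.  123.6  14. ]
barcorner [284.9 269.1] [461.4  97.   12. ]
railtop inner L [262.  265.4] [469.6 150.2  20. ]
rail outer R [293.9 277.9] [440.9  75.3  20. ]
heel [476.1 120.8  15. ] crop [668.  44.] scene crop [437. 173.]
heelend [473.4 123.8  15. ] crop [661.  50.] scene crop [443. 171.]
bar R [490.3 123.2  12. ] crop [664.  12.] scene crop [438. 192.]
bar L [472.8 106.8  12. ] crop [700.  52.] scene crop [414. 171.]
inner corner [468.8 127.9  20. ] crop [651.  60.] scene crop [451. 160.]
```

View pics/v10.png

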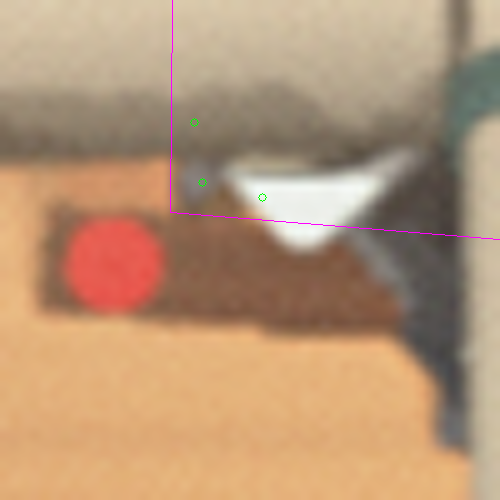

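The heel nose, at crop (195,180), touches only the left member. It is about 3 mm off the near rail (magenta line at row 213). The white triangle is part of the gripper. I will slide the heel about 3 mm in -x along the left member.

```bash
python3 -m creep '[{"linear":[-0.5,-0.5,0.3],"rotation":[0.004,0.013,0]},{"linear":[-0.2,-1,0.6],"rotation":[0.004,0.013,0]},{"linear":[0.2,-1.5,0.9],"rotation":[0.004,0.013,0]},{"linear":[0.6,-2,1.2],"rotation":[0.004,0.013,0]},{"linear":[1,-2.3,1.3],"rotation":[0.004,0.013,0]},{"linear":[1.4,-2.6,1.3],"rotation":[0.004,0.013,0]},{"linear":[1.6,-2.8,1.3],"rotation":[0.004,0.013,0]},{"linear":[1.6,-2.8,1.3],"rotation":[0.004,0.013,0]}]'; python3 plan.py 505.3,87,26.5,2.3227
```

```text
t: 22.88
eef_pos: [505.8, 85.3, 26.5]
ee_rot: [-0.0, 0.396, 0.918, 0.0]
ft_force: [0.3, -1.1, -5.4]
grip_width: 17.7
t 22.88 p [505.8  85.3  26.5] psi 2.328 F [ 0.3 -1.1 -5.4] w 17.7 j6 -0.73
  lin [ 1.6  0.8 -0. ] rot [-0.    -0.     0.005]
```

```bash
python3 -m creep '[{"linear":[0.3,0,0.2],"rotation":[0,0,0]},{"linear":[0.6,0,0.4],"rotation":[0,0,0]},{"linear":[0.9,0,0.4],"rotation":[0,0,0]},{"linear":[1.2,0,0.4],"rotation":[0,0,0]},{"linear":[1.5,0,0.4],"rotation":[0,0,0]},{"linear":[1.8,0,0.4],"rotation":[0,0,0]},{"linear":[2,0,0.4],"rotation":[0,0,0]},{"linear":[2,0,0.4],"rotation":[0,0,0]}]'; python3 plan.py 505.3,87,26.5,2.3227
```

```text
t: 23.55
eef_pos: [505.8, 85.6, 26.5]
ee_rot: [0.001, 0.395, 0.919, -0.0]
ft_force: [2.9, -5.9, -3.0]
grip_width: 17.7
t 23.55 p [505.8  85.6  26.5] psi 2.329 F [ 2.9 -5.9 -3. ] w 17.7 j6 -0.72
  lin [ 1.4  0.6 -0. ] rot [0.001 0.003 0.006]
```

```bash
python3 -m creep '[{"linear":[0,-0.4,0],"rotation":[0,0.003,0]},{"linear":[0.2,-0.8,0],"rotation":[0,0.003,0]},{"linear":[0.5,-1.2,0],"rotation":[0,0.003,0]},{"linear":[0.8,-1.6,0],"rotation":[0,0.003,0]},{"linear":[1.1,-1.8,0],"rotation":[0,0.003,0]},{"linear":[1.4,-2,0],"rotation":[0,0.003,0]},{"linear":[1.6,-2.2,0],"rotation":[0,0.003,0]},{"linear":[1.6,-2.2,0],"rotation":[0,0.003,0]}]'; python3 plan.py 505.3,87,26.5,2.3227
```

```text
t: 24.22
eef_pos: [505.5, 85.3, 26.9]
ee_rot: [0.002, 0.395, 0.919, 0.001]
ft_force: [5.0, -3.2, -7.8]
grip_width: 17.7
t 24.22 p [505.5  85.3  26.9] psi 2.329 F [ 5.  -3.2 -7.8] w 17.7 j6 -0.73
  lin [1.4 1.1 0.4] rot [0.004 0.003 0.006]
```

```bash
python3 -m creep '[{"linear":[0,0,0],"rotation":[0,0,0]},{"linear":[0,0,0],"rotation":[0,0,0]},{"linear":[0,0,0],"rotation":[0,0,0]},{"linear":[-1,0,0],"rotation":[0,0,0]},{"linear":[-16,0,0],"rotation":[0,0,0]},{"linear":[-36,0,0],"rotation":[0,0,0]},{"linear":[-56,0,0],"rotation":[0,0,0]},{"linear":[-72,0,0],"rotation":[0,0,0]}]' 0.55; python3 -m creep '[{"linear":[0,0,0],"rotation":[0,0,0]},{"linear":[0,0,0],"rotation":[0,0,0]},{"linear":[0,0,0],"rotation":[0,0,0]},{"linear":[0,0,0],"rotation":[0,0,0]},{"linear":[0,0,0],"rotation":[0,0,0]},{"linear":[0,0,0],"rotation":[0,0,0]},{"linear":[0,0,0],"rotation":[0,0,0]},{"linear":[0,0,0],"rotation":[0,0,0]}]' 1 6; python3 plan.py 580,5.6,27,2.3227
python3 - <<'E'
from ov import *
s=snapshot("scene")
print([(n,np.round(r["at"],1),round(r["p"],2),at_z(s,r["at"],z)[:2].round()) for n,z in(("slide_post",40),("tip",9),("rule_grip",40)) for r in landmark_of(n,"scene")[:3]])
E
```

```text
t: 24.88
eef_pos: [556.7, 31.4, 27.3]
ee_rot: [0.003, 0.395, 0.918, 0.001]
ft_force: [0.0, 0.2, -1.4]
grip_width: 42.6
t: 25.55
eef_pos: [556.1, 31.9, 27.2]
ee_rot: [0.002, 0.395, 0.919, 0.001]
ft_force: [-0.0, 1.5, -0.9]
grip_width: 13.6
t 25.55 p [556.1  31.9  27.2] psi 2.329 F [-0.   1.5 -0.9] w 13.6 j6 -0.83
  lin [-35.5  -0.8   0.4] rot [0.004 0.004 0.006]
[('slide_post', array([313.9, 253.5]), 0.59, array([565.,  32.])), ('slide_post', array([406.9, 191.6]), 0.59, array([261., 222.])), ('tip', array([432.3, 201.7]), 0.58, array([250., 292.])), ('tip', array([287.7, 272.1]), 0.42, array([602., -20.])), ('rule_grip', array([385.3, 193.8]), 0.92, array([282., 166.])), ('rule_grip', array([343.6, 237.5]), 0.56, array([495.,  87.]))]
```

```bash
python3 -m creep '[{"linear":[-3,0,0],"rotation":[0.004,0.004,0]},{"linear":[-8,0.2,0],"rotation":[0.004,0.004,0]},{"linear":[-13,0.4,0],"rotation":[0.004,0.004,0]},{"linear":[-18,0.6,0],"rotation":[0.004,0.004,0]},{"linear":[-23,0.8,0],"rotation":[0.004,0.004,0]},{"linear":[-28,0.9,0],"rotation":[0.004,0.004,0]},{"linear":[-32,1,0],"rotation":[0.004,0.004,0]},{"linear":[-33,1,0],"rotation":[0.004,0.004,0]}]'; python3 -m creep '[{"linear":[-0.6,0,0],"rotation":[0,0,0]},{"linear":[-1.2,0,0],"rotation":[0,0,0]},{"linear":[-1.8,0,0],"rotation":[0,0,0]},{"linear":[-2.4,0,0],"rotation":[0,0,0]},{"linear":[-3,0,0],"rotation":[0,0,0]},{"linear":[-3.5,0,0],"rotation":[0,0,0]},{"linear":[-4,0,0],"rotation":[0,0,0]},{"linear":[-4,0,0],"rotation":[0,0,0]}]'; python3 plan.py 584.6,4.1,27,2.3227
```

```text
t: 26.42
eef_pos: [580.5, 7.5, 27.2]
ee_rot: [0.0, 0.396, 0.918, 0.0]
ft_force: [-1.6, -0.1, -0.9]
grip_width: 13.4
t: 27.08
eef_pos: [582.2, 5.7, 27.2]
ee_rot: [-0.001, 0.396, 0.918, 0.001]
ft_force: [-3.8, 3.1, 2.8]
grip_width: 13.8
t 27.08 p [582.2   5.7  27.2] psi 2.328 F [-3.8  3.1  2.8] w 13.8 j6 -0.87
  lin [-2.8  0.7  0.2] rot [ 0.    -0.002  0.005]
```

```bash
python3 -m creep '[{"linear":[-1.8,0,0],"rotation":[0,0,0]},{"linear":[-2,0,0],"rotation":[0,0,0]},{"linear":[-2,0,0],"rotation":[0,0,0]},{"linear":[-2,0,0],"rotation":[0,0,0]},{"linear":[-2,0,0],"rotation":[0,0,0]},{"linear":[-2,0,0],"rotation":[0,0,0]},{"linear":[-2,0,0],"rotation":[0,0,0]},{"linear":[-2,0,0],"rotation":[0,0,0]}]'; python3 plan.py; python3 - <<'E'
from ov import *
t=snapshot("top");s=snapshot("scene")
def C(S,c,f):
    im=cv2.resize(S["image"][c[1]:c[3],c[0]:c[2]],None,fx=f,fy=f,interpolation=cv2.INTER_CUBIC)
    P=[(468.8,127.9),(455.6,-51.8),(635.4,-50.3),(648.6,129.4)]
    pts=np.array([(proj(S,[*p,20])-c[:2]+.5)*f for p in P]).astype(int);cv2.polylines(im,[pts],True,(255,0,255),1)
    for p,z in(((472.5,123.9),15),((631.7,-46.3),15),((505.3,88.8),58)):
        cv2.circle(im,tuple(int(v) for v in (proj(S,[*p,z])-c[:2]+.5)*f),3,(0,255,0),1)
    return im
r1=np.hstack([C(t,(255,235,305,285),8),C(s,(330,215,380,265),8)])
r2=np.hstack([C(t,(315,175,365,200),8),C(s,(255,260,305,285),8)])
cv2.imwrite("pics/v11.png",np.vstack([r1,r2]))
for c in("scene","top"):print([(n,np.round(r["at"],1),round(r["p"],2)) for n in("slide_post","tip","rule_grip","heel") for r in landmark_of(n,c)[:3]])
E
```

```text
t: 27.75
eef_pos: [582.2, 5.6, 27.2]
ee_rot: [-0.003, 0.396, 0.918, 0.001]
ft_force: [-4.2, 3.2, 2.0]
grip_width: 13.4
t 27.75 p [582.2   5.6  27.2] psi 2.327 F [-4.2  3.2  2. ] w 13.4 j6 -0.87
[('slide_post', array([302.2, 258.9]), 0.49), ('slide_post', array([408. , 195.9]), 0.49), ('tip', array([273.9, 278.9]), 0.58), ('tip', array([429.5, 200.7]), 0.48), ('tip', array([299.2, 258.8]), 0.15), ('rule_grip', array([344.1, 241.9]), 0.8), ('heel', array([360.4, 245.9]), 0.56), ('heel', array([366.8, 204.7]), 0.43)]
[('slide_post', array([227.1, 356.3]), 0.7), ('slide_post', array([322.3, 216.5]), 0.35), ('tip', array([199.6, 364. ]), 0.49), ('rule_grip', array([252.5, 348.1]), 0.97), ('rule_grip', array([289.7, 250.3]), 0.9), ('rule_grip', array([354.3, 142. ]), 0.68), ('heel', array([275.1, 263.8]), 0.41)]
```

View pics/v11.png

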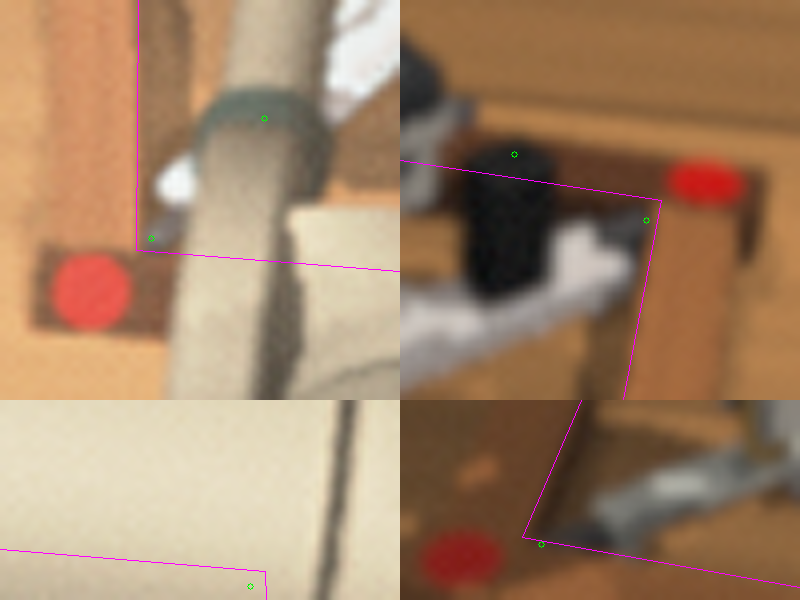

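Top crop: the heel nose, at about (160,228), is in the red near corner. Scene crop: the tip, at about (560,535), touches the far rail but looks a few mm short of the right member. I will nudge it sideways (tool -y) while pressing.

```bash
python3 -m creep '[{"linear":[0,0,0],"rotation":[0,0,0]},{"linear":[0.3,-0.5,0],"rotation":[0,0,0]},{"linear":[0,-1,0],"rotation":[0,0,0]},{"linear":[-0.3,-1.5,0],"rotation":[0,0,0]},{"linear":[-0.6,-2,0],"rotation":[0,0,0]},{"linear":[-1,-2.4,0],"rotation":[0,0,0]},{"linear":[-1.4,-2.4,0],"rotation":[0,0,0]},{"linear":[-1.6,-2.4,0],"rotation":[0,0,0]}]'; python3 plan.py;  python3 -m creep '[{"linear":[-1,0,0],"rotation":[0,0,0]},{"linear":[-1.8,0,0],"rotation":[0,0,0]},{"linear":[-1.8,0,0],"rotation":[0,0,0]},{"linear":[-1.8,0,0],"rotation":[0,0,0]},{"linear":[-1.8,0,0],"rotation":[0,0,0]},{"linear":[-1.8,0,0],"rotation":[0,0,0]},{"linear":[-1.8,0,0],"rotation":[0,0,0]},{"linear":[-1.8,0,0],"rotation":[0,0,0]}]'; python3 plan.py
```

```text
t: 28.92
eef_pos: [582.1, 4.3, 27.3]
ee_rot: [-0.003, 0.397, 0.918, 0.003]
ft_force: [-0.6, 6.5, 0.5]
grip_width: 13.8
t 28.92 p [582.1   4.3  27.3] psi 2.326 F [-0.6  6.5  0.5] w 13.8 j6 -0.88
t: 29.58
eef_pos: [582.3, 4.3, 27.2]
ee_rot: [-0.004, 0.397, 0.918, 0.003]
ft_force: [-3.6, 5.7, 1.3]
grip_width: 13.9
t 29.58 p [582.3   4.3  27.2] psi 2.325 F [-3.6  5.7  1.3] w 13.9 j6 -0.88
```

Now both walls react: (-3.6, 5.7) N. The measured bias of the left and far walls matches in both diagonals, so the yellow measurement was seated too. I will hold the light press for over a second, then release.

```bash
for i in 1 2; do python3 -m creep '[{"linear":[-1.8,0,0],"rotation":[0,0,0]},{"linear":[-1.8,0,0],"rotation":[0,0,0]},{"linear":[-1.8,0,0],"rotation":[0,0,0]},{"linear":[-1.8,0,0],"rotation":[0,0,0]},{"linear":[-1.8,0,0],"rotation":[0,0,0]},{"linear":[-1.8,0,0],"rotation":[0,0,0]},{"linear":[-1.8,0,0],"rotation":[0,0,0]},{"linear":[-1.8,0,0],"rotation":[0,0,0]}]'; done; python3 plan.py
```

```text
t: 30.25
eef_pos: [582.4, 4.3, 27.2]
ee_rot: [-0.006, 0.397, 0.918, 0.004]
ft_force: [-2.7, 6.5, 1.2]
grip_width: 14.0
t: 30.92
eef_pos: [582.5, 4.3, 27.2]
ee_rot: [-0.007, 0.398, 0.918, 0.005]
ft_force: [-3.9, 6.5, 2.4]
grip_width: 13.7
t 30.92 p [582.5   4.3  27.2] psi 2.324 F [-3.9  6.5  2.4] w 13.7 j6 -0.88
```

```bash
python3 -m creep '[{"linear":[0,0,0],"rotation":[0,0,0]},{"linear":[0,0,0],"rotation":[0,0,0]},{"linear":[0,0,0],"rotation":[0,0,0]},{"linear":[0,0,0],"rotation":[0,0,0]},{"linear":[0,0,0],"rotation":[0,0,0]},{"linear":[0,0,-10],"rotation":[0,0,0]},{"linear":[0,0,-40],"rotation":[0,0,0]},{"linear":[0,0,-75],"rotation":[0,0,0]}]' 0.55; python3 - <<'E'
from h import *
t=snapshot("top");a=landmark_of("tally_grip","top");ty=landmark_of("tally_yellow","top");s=snapshot("scene");b=landmark_of("tally_grip","scene");sy=landmark_of("tally_yellow","scene")
pick=lambda L,S:[r["at"] for r in L if abs(at_z(S,r["at"],34)[1]+285)<30][:1]
A,B=pick(a,t)[0],pick(b,s)[0];print(A,B,tri(t,A,s,B).round(1));
A,B=pick(ty,t)[0],pick(sy,s)[0];print(A,B,tri(t,A,s,B).round(1))
E
python3 plan.py 530,-140,100,2.68 495.2,-280.8,100,3.044
```

```text
t: 31.58
eef_pos: [581.4, 3.2, 101.5]
ee_rot: [-0.009, 0.398, 0.917, 0.004]
ft_force: [0.6, -0.0, 0.4]
grip_width: 42.2
[448.8, 241.9] [189.9, 228.9] [ 525.2 -283.5   39.7]
[451.1, 222.6] [181.4, 244.4] [ 570.7 -290.3   26.6]
t 31.88 p [582.4   3.2 101.7] psi 2.324 F [-0.3 -0.1  0.9] w 42.3 j6 -0.88
  lin [ -68.7 -136.2    0.3] rot [ 0.005 -0.017 -0.356]
  lin [ -31.6 -141.6   -0. ] rot [-0.     0.    -0.364]
```

```bash
python3 -m creep '[{"linear":[-3,-6,0],"rotation":[0.005,-0.017,-0.03]},{"linear":[-11,-22,0],"rotation":[0.005,-0.017,-0.08]},{"linear":[-22,-44,0],"rotation":[0.005,-0.017,-0.13]},{"linear":[-34,-67,0],"rotation":[0.005,-0.017,-0.18]},{"linear":[-46,-91,0],"rotation":[0.005,-0.017,-0.23]},{"linear":[-57,-114,0],"rotation":[0.005,-0.017,-0.28]},{"linear":[-66,-130,0],"rotation":[0.005,-0.017,-0.33]},{"linear":[-69,-136,0],"rotation":[0.005,-0.017,-0.356]}]' 1 20; python3 -m creep '[{"linear":[-1,-7,0],"rotation":[0,0,-0.03]},{"linear":[-5,-25,0],"rotation":[0,0,-0.08]},{"linear":[-10,-48,0],"rotation":[0,0,-0.13]},{"linear":[-16,-72,0],"rotation":[0,0,-0.18]},{"linear":[-21,-97,0],"rotation":[0,0,-0.23]},{"linear":[-26,-120,0],"rotation":[0,0,-0.28]},{"linear":[-29,-136,0],"rotation":[0,0,-0.33]},{"linear":[-30,-142,0],"rotation":[0,0,-0.364]}]'; python3 plan.py 493,-280.5,27,3.044
```

```text
t: 32.55
eef_pos: [528.1, -142.4, 98.9]
ee_rot: [-0.001, 0.228, 0.974, -0.001]
ft_force: [0.9, -0.2, -0.3]
grip_width: 0.4
t: 33.22
eef_pos: [490.2, -285.2, 97.7]
ee_rot: [-0.003, 0.047, 0.999, -0.001]
ft_force: [-0.1, 0.2, 0.0]
grip_width: 0.7
t 33.22 p [ 490.2 -285.2   97.7] psi 3.047 F [-0.1  0.2  0. ] w 0.7 j6 -2.12
  lin [-2.8  5.  70.7] rot [-0.002 -0.006  0.003]
```

Down behind the tally grip, then push +x along the track (tool -x): about 62 mm from x=493 to the expected stop at TCP x≈554.

```bash
python3 -m creep '[{"linear":[-1,3,5],"rotation":[0,-0.006,0]},{"linear":[-2,5,15],"rotation":[0,-0.006,0]},{"linear":[-2,5,27],"rotation":[0,-0.006,0]},{"linear":[-2,5,40],"rotation":[0,-0.006,0]},{"linear":[-2,5,52],"rotation":[0,-0.006,0]},{"linear":[-2,5,62],"rotation":[0,-0.006,0]},{"linear":[-2,5,68],"rotation":[0,-0.006,0]},{"linear":[-2,5,70],"rotation":[0,-0.006,0]}]'; python3 plan.py 552,-286.5,27,3.044;  python3 -m creep '[{"linear":[-2,0,0],"rotation":[0,0,0]},{"linear":[-8,0,0],"rotation":[0,0,0]},{"linear":[-15,0,0],"rotation":[0,0,0]},{"linear":[-23,0,0],"rotation":[0,0,0]},{"linear":[-31,0,0],"rotation":[0,0,0]},{"linear":[-39,0,0],"rotation":[0,0,0]},{"linear":[-46,0,0],"rotation":[0,0,0]},{"linear":[-50,0,0],"rotation":[0,0,0]}]'; python3 plan.py 552,-286.5,27,3.044
```

```text
t: 33.88
eef_pos: [491.3, -279.1, 25.9]
ee_rot: [-0.001, 0.047, 0.999, -0.0]
ft_force: [0.1, -0.5, -0.6]
grip_width: 0.6
t 33.88 p [ 491.3 -279.1   25.9] psi 3.048 F [ 0.1 -0.5 -0.6] w 0.6 j6 -2.11
  lin [-61.1  -1.7  -1.2] rot [-0.    -0.002  0.004]
t: 34.55
eef_pos: [542.6, -284.0, 26.0]
ee_rot: [-0.001, 0.047, 0.999, -0.0]
ft_force: [-1.1, 0.9, 1.1]
grip_width: 0.1
t 34.55 p [ 542.6 -284.    26. ] psi 3.048 F [-1.1  0.9  1.1] w 0.1 j6 -2.07
  lin [-9.6 -1.7 -1. ] rot [-0.001 -0.001  0.004]
```

```bash
python3 -m creep '[{"linear":[-1.5,0,0],"rotation":[0,0,0]},{"linear":[-3,0,0],"rotation":[0,0,0]},{"linear":[-4.5,0,0],"rotation":[0,0,0]},{"linear":[-6,0,0],"rotation":[0,0,0]},{"linear":[-7.5,0,0],"rotation":[0,0,0]},{"linear":[-9,0,0],"rotation":[0,0,0]},{"linear":[-10.5,0,0],"rotation":[0,0,0]},{"linear":[-12,0,0],"rotation":[0,0,0]}]'; python3 -m creep '[{"linear":[-0.5,0,0],"rotation":[0,0,0]},{"linear":[-1,0,0],"rotation":[0,0,0]},{"linear":[-1.5,0,0],"rotation":[0,0,0]},{"linear":[-2,0,0],"rotation":[0,0,0]},{"linear":[-2.5,0,0],"rotation":[0,0,0]},{"linear":[-3,0,0],"rotation":[0,0,0]},{"linear":[-3.5,0,0],"rotation":[0,0,0]},{"linear":[-3.5,0,0],"rotation":[0,0,0]}]'
```

```text
t: 35.22
eef_pos: [554.5, -285.1, 26.0]
ee_rot: [-0.001, 0.047, 0.999, -0.0]
ft_force: [-2.3, 1.0, 2.3]
grip_width: 0.5
t: 35.88
eef_pos: [554.5, -285.1, 26.0]
ee_rot: [-0.004, 0.046, 0.999, 0.0]
ft_force: [-9.1, -0.1, 6.2]
grip_width: 0.3
```

The tally is at its stop: 9 N with no further motion. Back off, lift clear and check.

```bash
python3 -m creep '[{"linear":[4,0,0],"rotation":[0,0,0]},{"linear":[9,0,0],"rotation":[0,0,0]},{"linear":[12,0,-10],"rotation":[0,0,0]},{"linear":[14,0,-35],"rotation":[0,0,0]},{"linear":[14,0,-70],"rotation":[0,0,0]},{"linear":[14,0,-105],"rotation":[0,0,0]},{"linear":[14,0,-140],"rotation":[0,0,0]},{"linear":[14,0,-150],"rotation":[0,0,0]}]'; python3 plan.py 380,-420,180,3.05; python3 -m creep '[{"linear":[20,10,0],"rotation":[0,0,0]},{"linear":[45,25,0],"rotation":[0,0,0]},{"linear":[75,45,0],"rotation":[0,0,0]},{"linear":[105,65,0],"rotation":[0,0,0]},{"linear":[130,85,0],"rotation":[0,0,0]},{"linear":[150,105,0],"rotation":[0,0,0]},{"linear":[160,115,0],"rotation":[0,0,0]},{"linear":[160,120,0],"rotation":[0,0,0]}]'; python3 - <<'E'
from ov import *
t=snapshot("top");s=snapshot("scene")
def C(S,c,f):
    im=cv2.resize(S["image"][c[1]:c[3],c[0]:c[2]],None,fx=f,fy=f,interpolation=cv2.INTER_CUBIC);return im
a=C(t,(250,175,370,290),4);b=C(s,(255,210,375,310),4);
c=cv2.resize(C(t,(420,200,480,290),4),(213,320));d=cv2.resize(C(s,(130,190,250,270),4),(320,213))
cv2.imwrite("pics/t_all.png",t["image"])
H=np.zeros((460,800,3),np.uint8)
a=cv2.resize(a,(400,383));b=cv2.resize(b,(400,333));H[:383,:400]=a;H[:333,400:]=b
d=cv2.resize(d,(180,120));H[337:457,410:590]=d;c=cv2.resize(c,(82,123));H[335:458,620:702]=c
cv2.imwrite("pics/v12.png",H)
for S,cam in((t,"top"),(s,"scene")):
    for k in "yr":print(k,[at_z(S,p,20)[:2].round(1) for p,A in blobs(S["image"],k) if 430<at_z(S,p,20)[0]<680 and -80<at_z(S,p,20)[1]<160])
    snapshot(cam)
    print([(n,round(r["p"],2),at_z(S,r["at"],z)[:2].round(1)) for n,z in(("slide_post",40),("rule_grip",40),("heel",9),("tip",9),("tally_grip",34),("tally_yellow",34)) for r in landmark_of(n,cam)[:3]])
E
```

```text
t: 36.55
eef_pos: [545.2, -285.8, 183.1]
ee_rot: [0.001, 0.046, 0.999, -0.003]
ft_force: [0.4, -0.7, 0.6]
grip_width: 0.2
t 36.55 p [ 545.2 -285.8  183.1] psi 3.049 F [ 0.4 -0.7  0.6] w 0.2 j6 -2.07
  lin [ 152.  -148.9    3.4] rot [-0.006  0.003 -0.001]
t: 37.22
eef_pos: [395.3, -149.9, 182.0]
ee_rot: [0.001, 0.046, 0.999, -0.003]
ft_force: [0.7, -0.0, -0.1]
grip_width: 0.3
y [array([661.6, 142.8]), array([442.3, -64.2])]
r [array([647.1, -61.9]), array([456.6, 140.9])]
[('slide_post', 0.83, array([258.6, 226.3])), ('slide_post', 0.7, array([583.5,  -1.8])), ('rule_grip', 0.95, array([287.6, 162.5])), ('heel', 0.6, array([478.1, 121.7])), ('tip', 0.64, array([584.5,   7.7])), ('tip', 0.45, array([240.4, 292.8])), ('tip', 0.37, array([624.7, -47.4])), ('tally_grip', 0.46, array([ 572.7, -286.1])), ('tally_grip', 0.44, array([ 384.5, -442.8])), ('tally_yellow', 0.71, array([ 509.5, -437.7])), ('tally_yellow', 0.69, array([ 569.4, -292.3]))]
y [array([441.9, -64.9]), array([662., 141.])]
r [array([458.3, 139.7]), array([647.2, -63.5])]
[('slide_post', 0.87, array([589.2,   6.7])), ('slide_post', 0.46, array([259.3, 227.4])), ('rule_grip', 0.96, array([501.3,  87.6])), ('rule_grip', 0.82, array([284., 172.])), ('heel', 0.55, array([481.2, 129.5])), ('heel', 0.5, array([301.8, 118.6])), ('tip', 0.6, array([265.2, 289.6])), ('tip', 0.43, array([630.3, -44.4])), ('tally_grip', 0.54, array([ 577.2, -287.5])), ('tally_grip', 0.47, array([ 386.7, -436.7])), ('tally_grip', 0.25, array([657.3, -41.2])), ('tally_yellow', 0.9, array([ 501.2, -446.3])), ('tally_yellow', 0.82, array([ 581.2, -283.8])), ('tally_yellow', 0.71, array([658.7, -39.9]))]
```

View pics/v12.png

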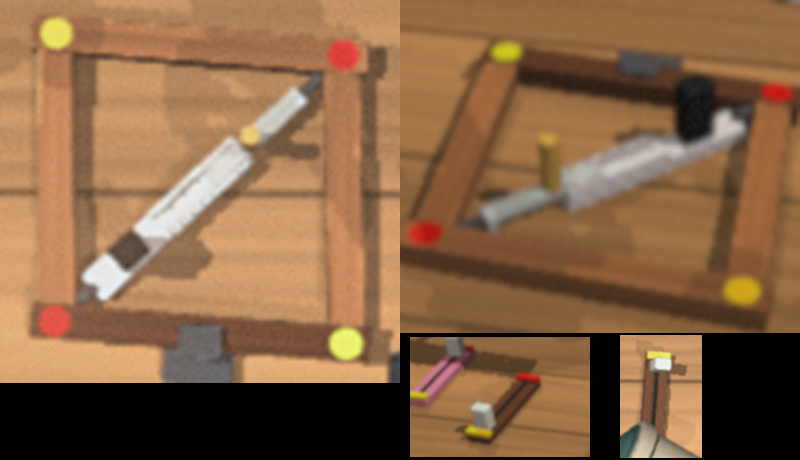

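The final picture shows the rule along the red diagonal, with the heel at (80,300) and the tip at (321,76), both in their corners. The tally is against the yellow end cap, the frame dots have not moved, and the arm is clear. Handing in.

```bash
python3 -c "
from workcell import order; print(order.finish_job())"
```

```text
the job is handed in; nothing more can be done
None
```

The job is handed in at about 37.5 s of the 72 s allowed. Both diagonals are measured, the tally is at the yellow end, and the rule is left lying set in the red diagonal.

- **Yellow diagonal:** heel seated, then the tip pressed into the far corner for over a second at about 6–7.5 N. The reading is about 69 mm.
- **Red diagonal:** I shortened the rule and laid it in the red corners. The heel first touched only the left member, so I slid it about 3 mm into the corner. The tip first stopped slightly off the right member, so I nudged it in. It was then held at about 7 N for over a second, with both walls reacting. The reading is about 46–47 mm.
- **Result:** yellow is longer by about 22 mm. The camera estimate from the corner dots was about 20 mm.
- **Tally:** pushed to the yellow stop, where 9 N gave no further motion.

**Last checks:**
- In the final pictures the heel and tip both sit in the red corners.
- The frame dots are unmoved to within 1 mm, and the gripper is clear of everything.

**What disagreed:**
- The contact positions ran 2–3 mm inside the camera estimate at the left and far members. I put this down to calibration and grip offset.
- The networks' heel and tip positions in the last pictures scatter by about 5–10 mm, so I relied on the images and contact forces instead.
- Yellow seating rests on the force direction and one picture; I did not repeat it.

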